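# Set out the stoep shelf for potting

## Task

Set out the shelf for potting: stand the terracotta pot in the middle of the saucer, stand the yellow tin midway in the gap between the saucer and the carry box, in line with their centres, and stand the red cup upright centred on top of the tin. Lay the spoon and the blue scraper lengthways on the closed lid of the carry box, side by side and centred along its length: the spoon along the middle of the half nearer the black carry handle, the scraper along the middle of the other half (either may point either way). Do not disturb the green glass jar or the blue mug.

Things in the scene. Friction and masses are not known exactly. Their poses are not given: they have to be found in the camera images.
- pot_c (a point): Small open terracotta flower pot standing upright, loose, about 160 g. 60 high; the rim band (top 26 mm, from 34 to 60 above its foot) is 58 to 60 across, the body below tapers to 46 across at the foot. This point is on its axis half-way up, 30 above its foot; z up. Grasp the rim band from outside.
- tin_c (a point): Closed yellow tin with a green band, loose, upright cylinder 56 across, 70 high, flat top, about 250 g. This point is at its centre, 35 above its foot; z up.
- cup_c (a point): Small open red plastic dosing cup standing upright, loose, 36 high, 42 across at the foot and 46 at the mouth, about 30 g. This point is on its axis half-way up, 18 above its foot; z up.
- spoon_c (a point): Stainless spoon lying flat, loose, 160 long, about 70 g. Straight handle 13 wide and 9 thick, round bowl 46 across and 12 high at the +x end. This point is half-way along the length, inside the handle, 4.5 above the underside: a good place to grip. x runs along the handle to the bowl, z up.
- scraper_c (a point): Scraper lying flat, loose, 170 long, about 70 g: pale wooden handle 20 wide, 14 thick; from 5 ahead (+x) of this point a blue collar 24 wide, 14 thick; from 19 ahead a blue blade 66 long, 44 wide, 9 thick. This point is half-way along the length, 7 above the underside: a good place to grip. x runs along the handle to the blade, z up.
- saucer: Round terracotta saucer, fixed, 110 across the rim, 18 high, wall 5; inner floor 6 above the shelf, 84 across. Origin at the centre of its underside, at shelf height. It stands off either end of the carry box, on the box's y axis, 270 between centres: a gap of about 130 from rim to box, its middle 120 from the saucer's centre and 150 from the box's.
- carrybox: Closed rigid carry box, grey, white lid hinged at the back; fixed, lid stays shut. Flat lid top 60 above the shelf, 124 (x) by 174 (y). Black carry handle sticks out 25 from the middle of its -x face, 34 up; grey hinge knuckles on the +x face. Origin at the centre of its underside, at shelf height; x from handle side to hinge side, y along its length, z up.
- jar: Bystander: green glass jar with a white lid, 60 across, 84 high, loose. Origin at the centre of its underside. Leave alone.
- mug: Bystander: blue mug with one handle at its +y side, 76 across, 85 high, loose. Origin at the centre of its underside. Leave alone.
Not all that is in view belongs to the job. Of the things that look like the part that bears cup_c, the middle-sized one is meant.

How it is judged:
By the outcome, as a careful person would: the job done as asked, in the order asked, and still so for the second after the job is handed in, with the robot touching nothing.
It also fails if it takes over 120 s, if anything falls off the work surface, if the arm or the gripper's body presses on something with over 40 N, if the wrist force passes 120 N, or if a joint passes its speed limit or range.

## Robot

A 7-joint arm with a two-finger parallel gripper is mounted at the origin on the work surface. World frame = base frame: x ahead of the robot, y to its left, z up, the work surface at z = 0. Lengths are in m, angles in rad, forces in N, time in s.
With the tool pointing down it reaches from about 0.4 to 0.85 m from the base axis. Payload 4.5 kg.
Tool frame: the origin (TCP) lies on the centre line of the jaws, within the pads' length; the fingertips stand 11 mm ahead of it and the grasp point (between the pads) lies 8 mm behind it; z points along the fingers, x is the direction in which the jaws open and shut, and the axes are right-handed (so a half turn about z gives the same grasp; the last joint's range is limited). The gripper opens to 88 mm and grips with 3 to 60 N. Pads are 18 mm wide; open, the fingers measure 123 mm over their backs; the gripper's body (75 mm by 187 mm) begins 45 mm behind the grasp point.
Start: joints at [1.17, 0.689, -0.195, 1.565, 0.157, 0.902, -0.215], TCP at [0.263, -0.567, 0.25] pointing down, gripper open.
Joint ranges: [-3.01, 3.01], [-0.46, 2.08], [-1.47, 1.51], [0.13, 2.56], [-1, 4.14], [0.04, 2.09], [-2.66, 2.66]. Speed limits (rad/s): [2.57, 2.57, 3.14, 3.14, 3.14, 3.14, 3.14].

## Interface

Orientations are given as a unit quaternion [x, y, z, w].
In Python, from plant import r, vision, order, nets gives the robot as it stands.
- The arm moves only by the tool send_rows, never from a script. Its argument "series" is a list of rows, each an object with "delta_pos": the shift along the tool's x, y, z in cm, a list of three; "turn": the turn about the tool's z in degrees; "jaw": the closure, from 0 (fully open) to 1 (shut). In form: [{"delta_pos": [x, y, z], "turn": turn, "jaw": jaw}, ...]. A call has 1 to 8 rows; each row is the pose to reach, as a shift and turn from the pose commanded when the call began, along the tool's axes at that moment; what a row does not reach only later rows make up. A row lasts 1/12 s, in which the tool goes at most 41.7 mm and 7.16 degrees, less where a joint would pass 70% of its speed; a pose out of reach is approached as far as the arm can. A call with a gripper value outside its range is refused whole. The fingers move at their own pace and stop on an object; "force" is the grip in N (left out, the last holds). Time passes only in rows, so rows that repeat a pose let the fingers close. It gives the time, the measured TCP pose, the force and the opening at its end, in the units of the state.
- r.get_state(): the state, without advancing time (a new reading comes with each control period).
- vision.snapshot(name): name is "side" or "top"; returns the picture (420x560x3 uint8, blue, green, red); there is no depth.
- vision.camera_params(name): a dict with "intrinsics" (3x3 intrinsics, pixels), "extrinsics" (4x4, takes a point from world to camera coordinates). Camera axes: x right, y down, z forward; pixel columns grow to the right and rows downward; lengths in m; the calibration is good to about 2 mm. A picture is of the moment at which its call begins. camera_params takes no time and is no camera call.
- order.finish_job(): hands the job in, once; it reports no verdict.
Trained networks look in the newest picture that a camera, given by its name, has taken for a name from the list of things; names that differ only in an ending like _2 or _b are one class to them, and where a whole thing is asked for, a point or a joint stands for the part that bears it (a point fixed in the world has none). Each returns a list of dicts, best first, with "score" (0 to 1); they miss things now and then, are a little off and sometimes report something else, mostly with a low value. They report only what shows in the picture. A call takes as long as a camera call. They do not tell look-alikes from the thing itself.
- nets.boxes_of(camera, label): "location" ([row, column] as shares, 0 to 1, of the picture: columns of its width, rows of its height, amid what is visible of it).
- nets.trace(camera, label): "region" (420x560 bool, what is visible of it) and "location" ([row, column] as shares, 0 to 1, of the picture: columns of its width, rows of its height, amid what is visible of it).
The state is a dict: "clock": time; "q": joint angles; "qd": joint speeds; "joint_torque": joint torques, N m; "tool_pos": TCP position; "eef_rot": TCP orientation; "contact_force": force on the tool from outside, world axes, zero at the start; "moment": the same for the moment, N m; "opening": opening from 0.0 (shut) to 1.0 (fully open).
Only numpy, scipy, OpenCV 4.12 (cv2) and the standard library are available. Lean on these libraries where they do the work, as an engineer would, in place of code of your own. Each camera call takes 0.05 s, during which the arm holds its last target.

## Working session

There is one attempt and no reset: what is moved stays moved. The work goes in short steps, Python scripts to look and compute and a tool call to move; the robot and the scene stay as the last step left them, time stands still between calls to the robot, and variables do not carry over. Pictures are saved under pics/ and viewed, and the job is handed in when it is done.

Besides the shell and the picture viewer there is one more tool, called after "Request:" as name([rows], argument=value, ...), one row to a line, values as JSON. send_rows: Moves the arm, as the interface text tells. Its arguments: {"type":"object","properties":{"series":{"type":"array"},"force":{"type":"number"}},"required":["series"]}

```bash
ls; mkdir -p pics
python3 - <<'E'
from plant import r, vision, order, nets
import cv2,numpy as np
np.set_printoptions(precision=4,suppress=True)
print(r.get_state())
for n in ("side","top"):
    cv2.imwrite(f"pics/{n}0.png",vision.snapshot(n)); print(n,vision.camera_params(n))
E
```

```text
pics
{'clock': 0.0, 'q': array([ 1.1698,  0.69  , -0.1945,  1.5663,  0.1573,  0.9025, -0.2151]), 'qd': array([ 0.0015, -0.0004, -0.0007, -0.0006, -0.0027, -0.0014, -0.0012]), 'joint_torque': array([ -0.0005, -52.7568,  -1.2668, -15.3429,  -0.0526,   0.0066,
         0.0002]), 'tool_pos': array([ 0.263 , -0.5663,  0.2489]), 'eef_rot': array([ 0.843 , -0.5379, -0.0008, -0.0004]), 'contact_force': array([ 0.3243,  0.3884, -1.2071]), 'moment': array([-0.0492, -0.0425,  0.0559]), 'opening': 0.9996172507527048}
side {'intrinsics': array([[453.3262,   0.    , 280.3294],
       [  0.    , 453.3262, 210.2013],
       [  0.    ,   0.    ,   1.    ]]), 'extrinsics': array([[-0.9942, -0.1062,  0.0146,  0.5972],
       [-0.0836,  0.6831, -0.7255,  0.105 ],
       [ 0.0671, -0.7225, -0.6881,  1.0626],
       [ 0.    ,  0.    ,  0.    ,  1.    ]])}
top {'intrinsics': array([[381.0031,   0.    , 278.5738],
       [  0.    , 381.0031, 205.3697],
       [  0.    ,   0.    ,   1.    ]]), 'extrinsics': array([[ 0.0038, -1.    ,  0.0057,  0.0015],
       [-0.9895, -0.0046, -0.1443,  0.6304],
       [ 0.1443, -0.0051, -0.9895,  0.8102],
       [ 0.    ,  0.    ,  0.    ,  1.    ]])}
```

View pics/side0.png

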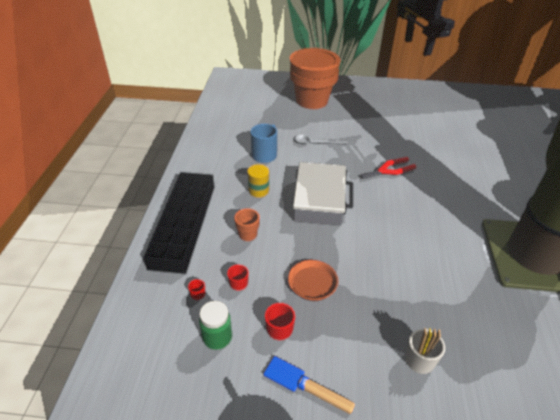

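View pics/top0.png

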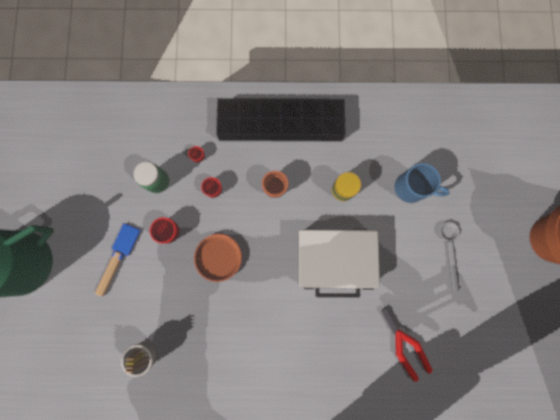

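Top view: the middle-sized red cup is at about (211,187), the small one at (196,154) and the large one at (163,230). The pot is at (275,183), the tin at (347,186), the saucer at (218,257), the box at (338,260), the spoon at (453,255) and the scraper at (118,258). Next I'll get the masks and fit models to them.

```bash
cat > h.py <<'E'
import numpy as np,cv2
from scipy.optimize import minimize
from plant import r, vision, order, nets
np.set_printoptions(precision=4,suppress=True)
P={n:vision.camera_params(n) for n in("side","top")}
def proj(n,p):
    p=np.atleast_2d(p);E=P[n]["extrinsics"];c=p@E[:3,:3].T+E[:3,3];q=c@P[n]["intrinsics"].T;return q[:,:2]/q[:,2:]
def back(n,uv,z):
    E=P[n]["extrinsics"];R=E[:3,:3];o=-R.T@E[:3,3];d=R.T@np.linalg.inv(P[n]["intrinsics"])@np.array([uv[0],uv[1],1.]);return o+d*(z-o[2])/d[2]
def circ(rad,z,k=40):
    a=np.linspace(0,2*np.pi,k,endpoint=False);return np.c_[rad*np.cos(a),rad*np.sin(a),0*a+z]
def box(x0,x1,y0,y1,z0,z1): return np.array([[x,y,z] for x in(x0,x1) for y in(y0,y1) for z in(z0,z1)],float)
M={"pot_c":[np.r_[circ(.023,0),circ(.029,.034),circ(.030,.060)]],
"tin_c":[np.r_[circ(.028,0),circ(.028,.07)]],
"cup_c":[np.r_[circ(.021,0),circ(.023,.036)]],
"saucer":[np.r_[circ(.047,0),circ(.055,.018)]],
"jar":[np.r_[circ(.03,0),circ(.03,.084)]],
"carrybox":[box(-.062,.062,-.087,.087,0,.06),box(-.087,-.062,-.03,.03,.03,.038)],
"spoon_c":[box(-.08,.034,-.0065,.0065,0,.009),np.r_[circ(.023,0),circ(.023,.012)]+[.057,0,0]],
"scraper_c":[box(-.085,.005,-.01,.01,0,.014),box(.005,.019,-.012,.012,0,.014),box(.019,.085,-.022,.022,0,.009)]}
S=4
def render(n,name,x,y,th,z0=0):
    m=np.zeros((420*S,560*S),np.uint8);c,s=np.cos(th),np.sin(th)
    for part in M[name]:
        w=np.c_[part[:,0]*c-part[:,1]*s+x,part[:,0]*s+part[:,1]*c+y,part[:,2]+z0]
        h=cv2.convexHull((np.round((proj(n,w)+.5)*S)).astype(np.int32));cv2.fillConvexPoly(m,h,1)
    return m
def fit(masks,name,x,y,th,rot=True,z0=0):
    big={n:cv2.resize(m.astype(np.uint8),None,fx=S,fy=S,interpolation=cv2.INTER_NEAREST) for n,m in masks.items()}
    def cost(v):
        t=0
        for n,b in big.items():
            k=render(n,name,x+v[0]*.01,y+v[1]*.01,th+(v[2]*.1 if rot else 0),z0)
            t+=1-(k&b).sum()/max(1,(k|b).sum())
        return t
    v0=np.zeros(3 if rot else 2);sim=np.vstack([v0]+[v0+e for e in np.eye(len(v0))])
    s=minimize(cost,v0,method="Nelder-Mead",options=dict(initial_simplex=sim,xatol=.01,fatol=1e-4,maxiter=120))
    v=s.x;return x+v[0]*.01,y+v[1]*.01,th+(v[2]*.1 if rot else 0),s.fun/len(big)
E
cat > look.py <<'E'
from h import *
import pickle
for n in("side","top"): vision.snapshot(n)
D={}
for n in("side","top"):
    for k in("pot_c","tin_c","cup_c","spoon_c","scraper_c","saucer","carrybox","jar","mug"):
        D[n,k]=nets.trace(n,k)
        print(n,k,[(round(d["score"],2),(round(d["location"][1]*560),round(d["location"][0]*420)),int(d["region"].sum())) for d in D[n,k]])
pickle.dump(D,open("D.pkl","wb"))
E
python3 look.py
```

```text
side pot_c [(0.88, (248, 222), 648)]
side tin_c [(0.9, (260, 179), 677), (0.45, (316, 281), 1621)]
side cup_c [(0.95, (241, 280), 429), (0.91, (281, 322), 888), (0.76, (198, 288), 290)]
side spoon_c [(0.67, (311, 141), 278)]
side scraper_c [(0.88, (299, 383), 1520)]
side saucer [(0.7, (316, 282), 1610)]
side carrybox [(0.91, (322, 192), 3116)]
side jar [(0.56, (214, 327), 1294)]
side mug [(0.82, (266, 142), 944)]
top pot_c [(0.74, (270, 178), 594)]
top tin_c [(0.95, (341, 184), 632)]
top cup_c [(0.7, (211, 185), 343), (0.69, (196, 156), 174), (0.59, (165, 232), 651), (0.35, (334, 260), 4946)]
top spoon_c [(0.71, (449, 243), 619)]
top scraper_c [(0.64, (122, 250), 1026)]
top saucer [(0.81, (217, 261), 1821)]
top carrybox [(0.66, (337, 259), 5023)]
top jar [(0.77, (153, 180), 801)]
top mug [(0.65, (415, 184), 1420)]
```

```bash
cat > fitall.py <<'E'
from h import *
import pickle
D=pickle.load(open("D.pkl","rb"))
ini={"pot_c":(275,183,.03),"tin_c":(347,186,.05),"cup_c":(211,187,.02),"saucer":(218,257,.01),"jar":(152,178,.05),"carrybox":(339,262,.05),"spoon_c":(454,258,.005),"scraper_c":(116,262,.007)}
th0={"carrybox":0,"spoon_c":0,"scraper_c":0}
p=lambda u,z=.005:back("top",u,z)
d=p((449,230))-p((457,288));th0["spoon_c"]=np.arctan2(d[1],d[0])
d=p((126,238))-p((102,288));th0["scraper_c"]=np.arctan2(d[1],d[0])
im={n:cv2.resize(vision.snapshot(n),None,fx=2,fy=2) for n in("side","top")}
R={}
for k,(u,v,z) in ini.items():
    b=back("top",(u,v),z);rot=k in th0
    for cams in(("top",),("side",),("side","top")):
        f=fit({n:D[n,k][0]["region"] for n in cams},k,b[0],b[1],th0.get(k,0),rot)
        print(k,cams,np.array(f))
    R[k]=f
    for n in im:
        m=cv2.resize(render(n,k,*f[:3]),(1120,840),interpolation=cv2.INTER_NEAREST)
        cs,_=cv2.findContours(m,cv2.RETR_EXTERNAL,cv2.CHAIN_APPROX_NONE);cv2.drawContours(im[n],cs,-1,(0,255,0),1)
        m=cv2.resize(D[n,k][0]["region"].astype(np.uint8),(1120,840),interpolation=cv2.INTER_NEAREST)
        cs,_=cv2.findContours(m,cv2.RETR_EXTERNAL,cv2.CHAIN_APPROX_NONE);cv2.drawContours(im[n],cs,-1,(255,0,255),1)
pickle.dump(R,open("R.pkl","wb"))
cv2.imwrite("pics/side_fit.png",im["side"][200:800,300:1100]);cv2.imwrite("pics/top_fit.png",im["top"][180:640,160:960])
E
python3 fitall.py
```

```text
pot_c ('top',) [0.6796 0.014  0.     0.0395]
pot_c ('side',) [0.6791 0.0145 0.     0.089 ]
pot_c ('side', 'top') [0.6794 0.0142 0.     0.0659]
tin_c ('top',) [ 0.6762 -0.1476  0.      0.0603]
tin_c ('side',) [ 0.6745 -0.1475  0.      0.057 ]
tin_c ('side', 'top') [ 0.6756 -0.1477  0.      0.0649]
cup_c ('top',) [0.676  0.1605 0.     0.0596]
cup_c ('side',) [0.6754 0.1619 0.     0.1102]
cup_c ('side', 'top') [0.6756 0.1605 0.     0.0862]
saucer ('top',) [0.5146 0.143  0.     0.0361]
saucer ('side',) [0.5144 0.1443 0.     0.0448]
saucer ('side', 'top') [0.5144 0.1436 0.     0.0425]
jar ('top',) [0.6911 0.2898 0.     0.1378]
jar ('side',) [0.6945 0.2968 0.     0.1237]
jar ('side', 'top') [0.6945 0.2949 0.     0.1366]
carrybox ('top',) [ 0.5136 -0.1271 -0.0189  0.0948]
carrybox ('side',) [ 0.5129 -0.1296  0.0078  0.1089]
carrybox ('side', 'top') [ 0.5128 -0.1271  0.0016  0.103 ]
spoon_c ('top',) [ 0.5196 -0.3963  0.0386  0.1744]
spoon_c ('side',) [ 0.519  -0.3944  0.0086  0.2178]
spoon_c ('side', 'top') [ 0.5204 -0.396   0.0362  0.2003]
scraper_c ('top',) [ 0.5075  0.379  -0.394   0.1059]
scraper_c ('side',) [ 0.5091  0.3795 -0.4147  0.1467]
scraper_c ('side', 'top') [ 0.5081  0.3786 -0.3939  0.1297]
```

View pics/side_fit.png

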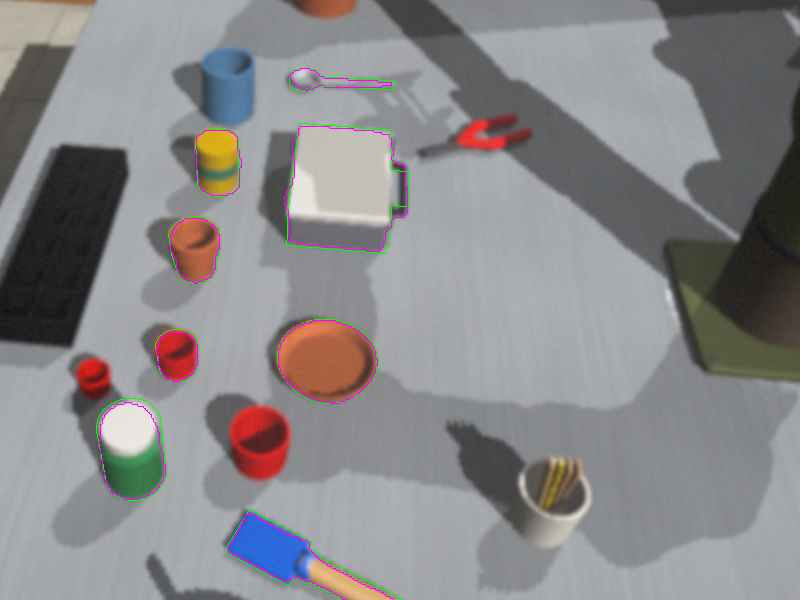

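View pics/top_fit.png

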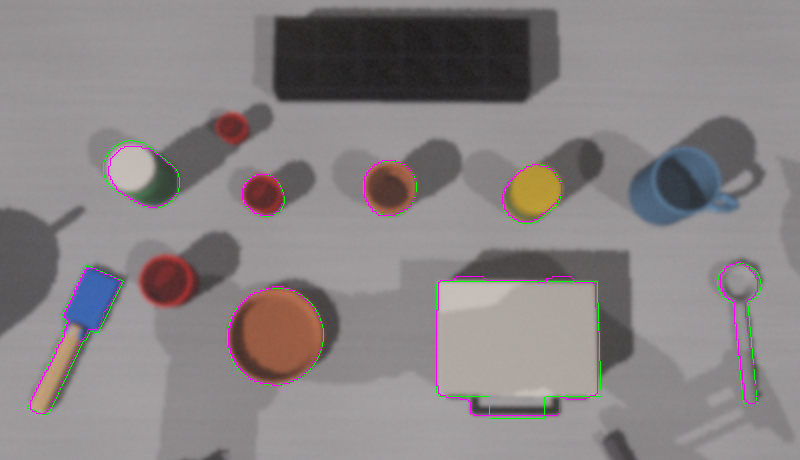

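```bash
python3 - <<'E'
from h import *
for n,u in(("side",(313,106)),("side",(298,100)),("side",(330,100))): print("plant base",back(n,u,0))
for z in(0,.05,.1,.15): print("plant left edge top",z,back("top",(530,240),z),"can edge",back("top",(50,260),z),back("top",(40,235),z),proj("side",back("top",(50,260),z)),proj("side",back("top",(40,235),z)))
print("mug",back("top",(417,186),.04),"tray edge",back("top",(280,140),0), "smallcup",back("top",(196,156),.01))
E
python3 - <<'E'
import cv2
a=cv2.imread('pics/top0.png')
b=cv2.imread('pics/side0.png')
import numpy as np
cv2.imwrite('pics/cr.png',np.hstack([cv2.resize(a[170:320,0:150],(400,400)),cv2.resize(b[300:420,200:320],(400,400))]))
E
```

```text
plant base [ 0.5537 -0.6025  0.    ]
plant base [ 0.6073 -0.6355  0.    ]
plant base [ 0.4976 -0.65    0.    ]
plant left edge top 0 [ 0.5577 -0.5862  0.    ] can edge [0.507  0.5317 0.    ] [0.5646 0.5602 0.    ] [[303.6403 481.1731]] [[264.9036 497.1946]]
plant left edge top 0.05 [ 0.5548 -0.5529  0.05  ] can edge [0.507  0.5024 0.05  ] [0.5614 0.5293 0.05  ] [[306.5778 449.8032]] [[269.4208 464.4763]]
plant left edge top 0.1 [ 0.552  -0.5196  0.1   ] can edge [0.507  0.4731 0.1   ] [0.5581 0.4984 0.1   ] [[309.6287 417.2234]] [[274.1036 430.5594]]
plant left edge top 0.15 [ 0.5491 -0.4863  0.15  ] can edge [0.507  0.4438 0.15  ] [0.5549 0.4675 0.15  ] [[312.7994 383.3625]] [[278.961  395.3769]]
mug [ 0.6774 -0.3118  0.04  ] tray edge [0.7975 0.001  0.    ] smallcup [0.7536 0.2012 0.01  ]
```

View pics/cr.png

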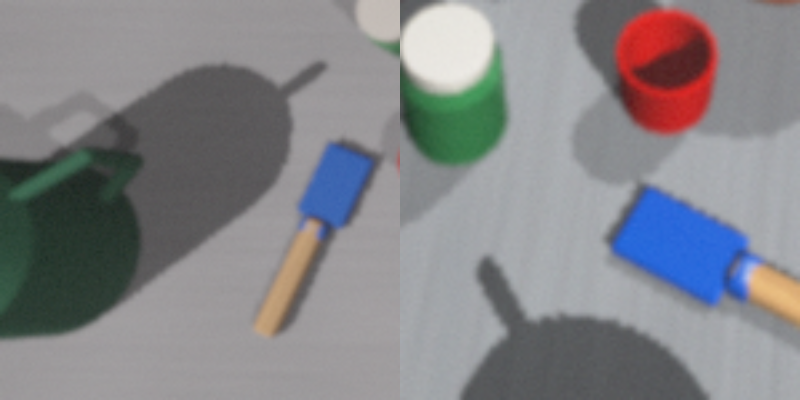

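The side and top fits agree within 2 mm. The saucer–box distance comes out at 270.7 mm against 270 given, with both almost in line along world y. Plan: keep the jaws along world x (yaw 0) for the pot, tin and cup.

```bash
cat > go.py <<'E'
import sys,numpy as np
from plant import r
from scipy.spatial.transform import Rotation as R
s=r.get_state();p=s["tool_pos"];Rm=R.from_quat(s["eef_rot"]).as_matrix()
yaw=np.degrees(np.arctan2(Rm[1,0],Rm[0,0]))
print("t",round(s["clock"],2),"pos",p.round(4),"yaw",round(yaw,2),"q",s["q"].round(2),"F",s["contact_force"].round(1),"open",round(s["opening"]*88,1), "zaxis",Rm[:,2].round(3))
a=list(map(float,sys.argv[1:]))
while len(a)>=4:
    x,y,z,w=a[:4];a=a[4:]
    d=Rm.T@(np.array([x,y,z])-p)*100
    t=-(w-yaw);t=(t+180)%360-180
    print("delta",d.round(2),"turn",round(t,2))
E
python3 go.py .6794 .0142 .25 0 .6794 .0142 .04 0
```

```text
t 1.2 pos [ 0.2633 -0.5669  0.2498] yaw -65.09 q [ 1.17  0.69 -0.19  1.57  0.16  0.9  -0.22] F [-0.7 -0.1  0.1] open 88.3 zaxis [ 0. -0. -1.]
delta [-3.517e+01 -6.221e+01 -3.000e-02] turn -65.09
delta [-35.18 -62.21  20.97] turn -65.09
```

Request:
send_rows([
  {"delta_pos": [-2.1, -3.6, 0], "turn": -7, "jaw": 0},
  {"delta_pos": [-4.1, -7.2, 0], "turn": -14, "jaw": 0},
  {"delta_pos": [-6.2, -10.8, 0], "turn": -21, "jaw": 0},
  {"delta_pos": [-8.2, -14.4, 0], "turn": -28, "jaw": 0},
  {"delta_pos": [-10.3, -18, 0], "turn": -35, "jaw": 0},
  {"delta_pos": [-12.3, -21.6, 0], "turn": -42, "jaw": 0},
  {"delta_pos": [-14.4, -25.2, 0], "turn": -49, "jaw": 0},
  {"delta_pos": [-16.4, -28.8, 0], "turn": -56, "jaw": 0},
])

```text
clock: 1.87
tool_pos: [0.4562, -0.2951, 0.25]
eef_rot: [0.997, -0.076, 0.0, 0.0]
contact_force: [0.8, -0.6, -1.4]
opening: 1.001
```

```bash
python3 go.py .6794 .0142 .25 0
```

```text
t 1.87 pos [ 0.4562 -0.2951  0.25  ] yaw -8.75 q [ 0.77  0.61 -0.45  1.81  0.35  0.81 -0.02] F [ 0.8 -0.6 -1.4] open 88.1 zaxis [ 0. -0. -1.]
delta [ 1.735e+01 -3.396e+01 -1.000e-02] turn -8.75
```

Request:
send_rows([
  {"delta_pos": [17.35, -33.95, 0], "turn": -8.75, "jaw": 0},
  {"delta_pos": [17.35, -33.95, 0], "turn": -8.75, "jaw": 0},
  {"delta_pos": [17.35, -33.95, 0], "turn": -8.75, "jaw": 0},
  {"delta_pos": [17.35, -33.95, 0], "turn": -8.75, "jaw": 0},
  {"delta_pos": [17.35, -33.95, 0], "turn": -8.75, "jaw": 0},
  {"delta_pos": [17.35, -33.95, 0], "turn": -8.75, "jaw": 0},
  {"delta_pos": [17.35, -33.95, 0], "turn": -8.75, "jaw": 0},
  {"delta_pos": [17.35, -33.95, 0], "turn": -8.75, "jaw": 0},
])

```text
clock: 2.53
tool_pos: [0.653, -0.026, 0.2498]
eef_rot: [1.0, -0.003, 0.0, 0.0]
contact_force: [0.7, 0.1, 0.2]
opening: 1.002
```

```bash
python3 go.py .6794 .0142 .25 0 .6794 .0142 .13 0 .6794 .0142 .04 0
```

```text
t 2.53 pos [ 0.653  -0.026   0.2498] yaw -0.34 q [ 0.2   0.75 -0.45  1.46  0.36  1.01 -0.34] F [0.7 0.1 0.2] open 88.2 zaxis [ 0. -0. -1.]
delta [ 2.61 -4.03 -0.02] turn -0.34
delta [ 2.61 -4.04 11.98] turn -0.34
delta [ 2.61 -4.04 20.98] turn -0.34
```

Request:
send_rows([
  {"delta_pos": [2.61, -4.04, 0], "turn": -0.3, "jaw": 0},
  {"delta_pos": [2.61, -4.04, 2], "turn": -0.3, "jaw": 0},
  {"delta_pos": [2.61, -4.04, 6], "turn": -0.3, "jaw": 0},
  {"delta_pos": [2.61, -4.04, 10], "turn": -0.3, "jaw": 0},
  {"delta_pos": [2.61, -4.04, 13], "turn": -0.3, "jaw": 0},
  {"delta_pos": [2.61, -4.04, 16], "turn": -0.3, "jaw": 0},
  {"delta_pos": [2.61, -4.04, 19], "turn": -0.3, "jaw": 0},
  {"delta_pos": [2.61, -4.04, 20.9], "turn": -0.3, "jaw": 0},
])

```text
clock: 3.2
tool_pos: [0.6767, 0.0122, 0.0374]
eef_rot: [1.0, -0.0, -0.002, 0.0]
contact_force: [-0.1, -0.4, 0.1]
opening: 1.004
```

```bash
python3 go.py .6794 .0142 .04 0
python3 - <<'E'
from h import *
a=vision.snapshot("side");b=vision.snapshot("top")
cv2.imwrite("pics/pot1.png",np.hstack([cv2.resize(a[120:300,160:340],(400,400)),cv2.resize(b[100:280,190:370],(400,400))]))
E
```

```text
t 3.2 pos [0.6767 0.0122 0.0374] yaw -0.02 q [ 0.09  1.05 -0.35  1.5   0.49  0.68 -0.48] F [-0.1 -0.4  0.1] open 88.4 zaxis [-0.004 -0.001 -1.   ]
delta [ 0.27 -0.2  -0.26] turn -0.02
```

View pics/pot1.png

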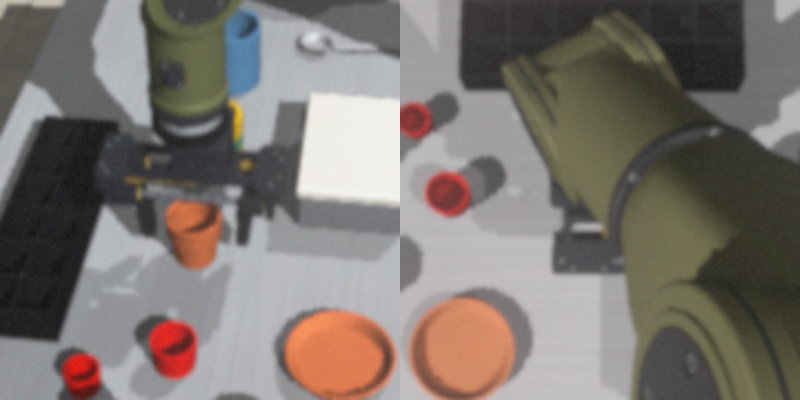

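The side view shows the fingers either side of the pot with nothing touching. I'll correct the offset and grip.

```bash
python3 go.py .6794 .0142 .04 0
```

```text
t 3.3 pos [0.6755 0.0121 0.0368] yaw -0.02 q [ 0.09  1.05 -0.35  1.51  0.49  0.68 -0.48] F [0.3 0.2 0.2] open 87.9 zaxis [-0.007 -0.001 -1.   ]
delta [ 0.39 -0.21 -0.32] turn -0.02
```

Request:
send_rows([
  {"delta_pos": [0.2, -0.1, -0.1], "turn": 0, "jaw": 0},
  {"delta_pos": [0.2, -0.1, -0.1], "turn": 0, "jaw": 0},
  {"delta_pos": [0.2, -0.1, -0.1], "turn": 0, "jaw": 0},
])

```text
clock: 3.55
tool_pos: [0.6822, 0.014, 0.044]
eef_rot: [1.0, -0.0, 0.002, -0.0]
contact_force: [1.1, -0.7, 0.3]
opening: 1.002
```

```bash
python3 go.py .6794 .0142 .04 0
```

```text
t 3.55 pos [0.6822 0.014  0.044 ] yaw -0.05 q [ 0.09  1.04 -0.35  1.49  0.48  0.69 -0.48] F [ 1.1 -0.7  0.3] open 88.2 zaxis [ 0.004  0.001 -1.   ]
delta [-0.28 -0.02  0.4 ] turn -0.05
```

Request:
send_rows([
  {"delta_pos": [-0.1, 0.1, 0.2], "turn": 0, "jaw": 0},
  {"delta_pos": [-0.1, 0.1, 0.2], "turn": 0, "jaw": 0},
  {"delta_pos": [-0.1, 0.1, 0.2], "turn": 0, "jaw": 0},
  {"delta_pos": [-0.1, 0.1, 0.2], "turn": 0, "jaw": 0.2},
  {"delta_pos": [-0.1, 0.1, 0.2], "turn": 0, "jaw": 0.3},
  {"delta_pos": [-0.1, 0.1, 0.2], "turn": 0, "jaw": 0.5},
  {"delta_pos": [-0.1, 0.1, 0.2], "turn": 0, "jaw": 0.6},
  {"delta_pos": [-0.1, 0.1, 0.2], "turn": 0, "jaw": 0.6},
], force=20)

```text
clock: 4.22
tool_pos: [0.6793, 0.0126, 0.0397]
eef_rot: [1.0, -0.0, -0.0, 0.0]
contact_force: [0.5, 0.1, 2.8]
opening: 0.651
```

```bash
python3 go.py .6794 .0142 .04 0 .5144 .1436 .046 0
```

```text
t 4.22 pos [0.6793 0.0126 0.0397] yaw -0.04 q [ 0.09  1.04 -0.35  1.5   0.49  0.68 -0.48] F [0.5 0.1 2.8] open 57.3 zaxis [-0. -0. -1.]
delta [ 0.01 -0.16 -0.03] turn -0.04
delta [-16.5  -13.09  -0.63] turn -0.04
```

Request:
send_rows([
  {"delta_pos": [0, 0, -1], "turn": 0, "jaw": 0.6},
  {"delta_pos": [0, 0, -3], "turn": 0, "jaw": 0.6},
  {"delta_pos": [0, 0, -5.5], "turn": 0, "jaw": 0.6},
  {"delta_pos": [0, 0, -8], "turn": 0, "jaw": 0.6},
  {"delta_pos": [-2, -2, -9], "turn": 0, "jaw": 0.6},
  {"delta_pos": [-4.5, -4, -9], "turn": 0, "jaw": 0.6},
  {"delta_pos": [-7, -6, -9], "turn": 0, "jaw": 0.6},
  {"delta_pos": [-9.5, -8, -9], "turn": 0, "jaw": 0.6},
])

```text
clock: 4.88
tool_pos: [0.5835, 0.0933, 0.1307]
eef_rot: [1.0, -0.001, 0.001, -0.0]
contact_force: [0.3, 0.4, -1.1]
opening: 0.652
```

```bash
python3 go.py .5144 .142 .13 0
```

```text
t 4.88 pos [0.5835 0.0933 0.1307] yaw -0.09 q [-0.03  0.82 -0.36  1.77  0.45  0.63 -0.65] F [ 0.3  0.4 -1.1] open 57.4 zaxis [ 0.001  0.    -1.   ]
delta [-6.92 -4.86  0.07] turn -0.09
```

Request:
send_rows([
  {"delta_pos": [-2.5, -1.8, 0], "turn": 0, "jaw": 0.6},
  {"delta_pos": [-5, -3.6, 0], "turn": 0, "jaw": 0.6},
  {"delta_pos": [-6.9, -4.85, 0], "turn": 0, "jaw": 0.6},
  {"delta_pos": [-6.9, -4.85, 0], "turn": 0, "jaw": 0.6},
  {"delta_pos": [-6.9, -4.85, 2], "turn": 0, "jaw": 0.6},
  {"delta_pos": [-6.9, -4.85, 4], "turn": 0, "jaw": 0.6},
  {"delta_pos": [-6.9, -4.85, 5.5], "turn": 0, "jaw": 0.6},
  {"delta_pos": [-6.9, -4.85, 6.5], "turn": 0, "jaw": 0.6},
])

```text
clock: 5.55
tool_pos: [0.5158, 0.1407, 0.0638]
eef_rot: [1.0, -0.0, -0.0, 0.0]
contact_force: [0.6, -0.9, -1.5]
opening: 0.65
```

Request:
send_rows([
  {"delta_pos": [0, 0, 0], "turn": 0, "jaw": 0.6},
  {"delta_pos": [0, 0, 0], "turn": 0, "jaw": 0.6},
  {"delta_pos": [0, 0, 0], "turn": 0, "jaw": 0.6},
  {"delta_pos": [0, 0, 0], "turn": 0, "jaw": 0.6},
])

```text
clock: 5.88
tool_pos: [0.5163, 0.1414, 0.0656]
eef_rot: [1.0, -0.0, 0.001, -0.0]
contact_force: [0.3, -0.4, -2.3]
opening: 0.654
```

```bash
python3 go.py .5144 .142 .0465 0;python3 - <<'E'
from h import *
a=vision.snapshot("side");b=vision.snapshot("top")
cv2.imwrite("pics/pot2.png",np.hstack([cv2.resize(a[180:360,220:400],(400,400)),cv2.resize(b[170:350,130:310],(400,400))]))
E
```

```text
t 5.88 pos [0.5163 0.1414 0.0656] yaw -0.06 q [-0.22  0.87 -0.23  1.96  0.52  0.36 -0.86] F [ 0.3 -0.4 -2.3] open 57.5 zaxis [ 0.002  0.001 -1.   ]
delta [-0.19 -0.06  1.91] turn -0.06
```

View pics/pot2.png

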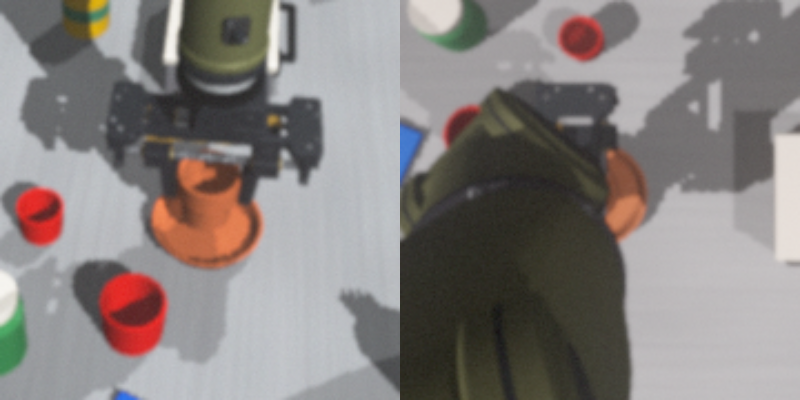

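Request:
send_rows([
  {"delta_pos": [-0.15, -0.05, 1], "turn": 0, "jaw": 0.6},
  {"delta_pos": [-0.15, -0.05, 1.5], "turn": 0, "jaw": 0.6},
  {"delta_pos": [-0.15, -0.05, 1.7], "turn": 0, "jaw": 0.6},
  {"delta_pos": [-0.15, -0.05, 1.8], "turn": 0, "jaw": 0.6},
  {"delta_pos": [-0.15, -0.05, 1.8], "turn": 0, "jaw": 0.6},
  {"delta_pos": [-0.15, -0.05, 1.8], "turn": 0, "jaw": 0.6},
  {"delta_pos": [-0.15, -0.05, 1.8], "turn": 0, "jaw": 0.6},
])

```text
clock: 6.57
tool_pos: [0.5142, 0.1417, 0.0469]
eef_rot: [1.0, -0.0, 0.0, -0.0]
contact_force: [0.1, 0.3, -0.6]
opening: 0.647
```

```bash
python3 go.py .5144 .142 .0465 0
```

```text
t 6.57 pos [0.5142 0.1417 0.0469] yaw -0.04 q [-0.24  0.91 -0.2   1.97  0.53  0.31 -0.87] F [ 0.1  0.3 -0.6] open 56.9 zaxis [ 0.  0. -1.]
delta [ 0.02 -0.03  0.05] turn -0.04
```

Request:
send_rows([
  {"delta_pos": [0, 0, 0.07], "turn": 0, "jaw": 0.6},
  {"delta_pos": [0, 0, 0.07], "turn": 0, "jaw": 0.3},
  {"delta_pos": [0, 0, 0.07], "turn": 0, "jaw": 0.15},
  {"delta_pos": [0, 0, 0.07], "turn": 0, "jaw": 0.1},
  {"delta_pos": [0, 0, 0.07], "turn": 0, "jaw": 0},
  {"delta_pos": [0, 0, -1.5], "turn": 0, "jaw": 0},
  {"delta_pos": [0, 0, -4.5], "turn": 0, "jaw": 0},
  {"delta_pos": [0, 0, -8], "turn": 0, "jaw": 0},
])

```text
clock: 7.23
tool_pos: [0.5127, 0.1413, 0.1263]
eef_rot: [1.0, -0.0, -0.002, 0.001]
contact_force: [1.7, -0.3, 0.4]
opening: 1.005
```

```bash
python3 go.py .6756 -.1477 .13 0
```

```text
t 7.23 pos [0.5127 0.1413 0.1263] yaw -0.0 q [-0.17  0.77 -0.31  1.94  0.47  0.5  -0.81] F [ 1.7 -0.3  0.4] open 88.5 zaxis [-0.004 -0.002 -1.   ]
delta [16.29 28.9  -0.38] turn -0.0
```

Request:
send_rows([
  {"delta_pos": [1.6, 2.9, -2.5], "turn": 0, "jaw": 0},
  {"delta_pos": [3.6, 6.4, -2.5], "turn": 0, "jaw": 0},
  {"delta_pos": [5.6, 9.9, -2.5], "turn": 0, "jaw": 0},
  {"delta_pos": [7.6, 13.4, -2.5], "turn": 0, "jaw": 0},
  {"delta_pos": [9.6, 16.9, -2.5], "turn": 0, "jaw": 0},
  {"delta_pos": [11.6, 20.4, -2.5], "turn": 0, "jaw": 0},
  {"delta_pos": [13.6, 23.9, -2.5], "turn": 0, "jaw": 0},
  {"delta_pos": [15.5, 27.4, -2.5], "turn": 0, "jaw": 0},
])

```text
clock: 7.9
tool_pos: [0.6693, -0.1347, 0.1518]
eef_rot: [1.0, -0.001, -0.0, 0.0]
contact_force: [0.9, 0.4, -0.2]
opening: 0.995
```

```bash
python3 go.py .6756 -.1477 .13 0  .6756 -.1477 .046 0
python3 - <<'E'
from h import *
import pickle
D={}
for n in ("side","top"):
    im=vision.snapshot(n);cv2.imwrite(f"pics/{n}_a.png",im)
    for k in("pot_c","saucer"):
        for d in nets.trace(n,k)[:2]: print(n,k,d["score"],d["region"].sum(),np.array(d["location"])[::-1]*[560,420])
E
```

```text
t 7.9 pos [ 0.6693 -0.1347  0.1518] yaw -0.06 q [ 0.35  0.91 -0.44  1.45  0.45  0.89 -0.23] F [ 0.9  0.4 -0.2] open 87.6 zaxis [-0. -0. -1.]
delta [0.63 1.3  2.18] turn -0.06
delta [ 0.63  1.3  10.58] turn -0.06
side pot_c 0.89 823 [316.904 268.002]
side saucer 0.75 960 [314.496 288.204]
side saucer 0.69 1523 [295.512 382.914]
top pot_c 0.55 597 [211.68  254.982]
top saucer 0.66 655 [210.392 254.688]
```

View pics/side_a.png

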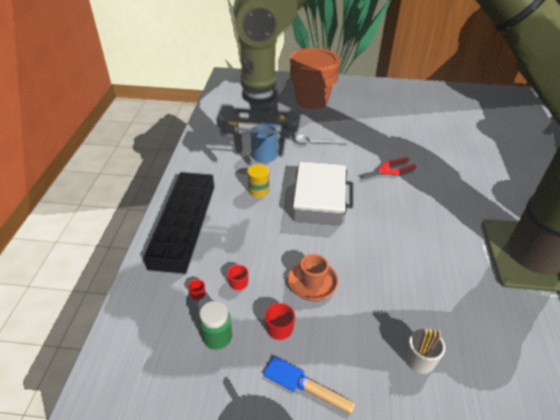

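View pics/top_a.png

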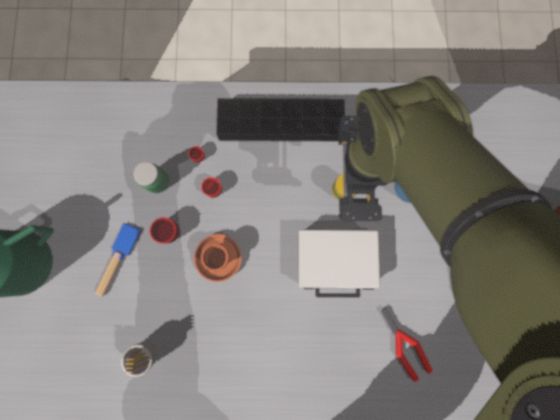

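The pot stands upright in the saucer, side (314,270) and top (215,257). I'll fit its position with masks while the arm waits above the tin.

```bash
python3 - <<'E'
from h import *
ms={}
for n in ("side","top"):
    vision.snapshot(n); ms[n]=nets.trace(n,"pot_c")[0]["region"]
for c in(("side",),("top",),("side","top")):
    print(c,np.array(fit({n:ms[n] for n in c},"pot_c",.5144,.1436,0,False,z0=.006)))
E
python3 go.py .6756 -.1477 .13 0  .6756 -.1477 .046 0
```

```text
('side',) [0.5139 0.1427 0.     0.0789]
('top',) [0.5145 0.1423 0.     0.0581]
('side', 'top') [0.5145 0.1423 0.     0.0686]
t 8.4 pos [ 0.6686 -0.1307  0.152 ] yaw 0.11 q [ 0.34  0.91 -0.44  1.45  0.45  0.88 -0.23] F [-0.1 -0.5  0.4] open 88.0 zaxis [-0.  0. -1.]
delta [0.7  1.71 2.2 ] turn 0.11
delta [ 0.7   1.71 10.6 ] turn 0.11
```

Request:
send_rows([
  {"delta_pos": [0.7, 1.7, 0], "turn": 0, "jaw": 0},
  {"delta_pos": [0.7, 1.7, 2], "turn": 0, "jaw": 0},
  {"delta_pos": [0.7, 1.7, 4.5], "turn": 0, "jaw": 0},
  {"delta_pos": [0.7, 1.7, 7], "turn": 0, "jaw": 0},
  {"delta_pos": [0.7, 1.7, 9], "turn": 0, "jaw": 0},
  {"delta_pos": [0.7, 1.7, 10.2], "turn": 0, "jaw": 0},
  {"delta_pos": [0.7, 1.7, 10.6], "turn": 0, "jaw": 0},
  {"delta_pos": [0.7, 1.7, 10.6], "turn": 0, "jaw": 0},
])

```text
clock: 9.07
tool_pos: [0.6754, -0.1488, 0.0451]
eef_rot: [1.0, 0.0, -0.001, -0.0]
contact_force: [-0.2, 0.1, 0.9]
opening: 1.005
```

Request:
send_rows([
  {"delta_pos": [0, 0, 0], "turn": 0, "jaw": 0},
  {"delta_pos": [0, 0, 0], "turn": 0, "jaw": 0},
  {"delta_pos": [0, 0, 0], "turn": 0, "jaw": 0},
  {"delta_pos": [0, 0, 0], "turn": 0, "jaw": 0},
])

```text
clock: 9.4
tool_pos: [0.6765, -0.1496, 0.0469]
eef_rot: [1.0, -0.0, 0.001, 0.0]
contact_force: [-0.1, 0.7, 0.6]
opening: 1.002
```

```bash
python3 go.py .6756 -.1477 .046 0
python3 - <<'E'
from h import *
a=vision.snapshot("side")
cv2.imwrite("pics/tin1.png",cv2.resize(a[80:260,170:350],(600,600)))
E
```

```text
t 9.4 pos [ 0.6765 -0.1496  0.0469] yaw -0.05 q [ 0.34  1.05 -0.39  1.45  0.51  0.74 -0.25] F [-0.1  0.7  0.6] open 88.2 zaxis [ 0.002 -0.    -1.   ]
delta [-0.09 -0.19  0.09] turn -0.05
```

View pics/tin1.png

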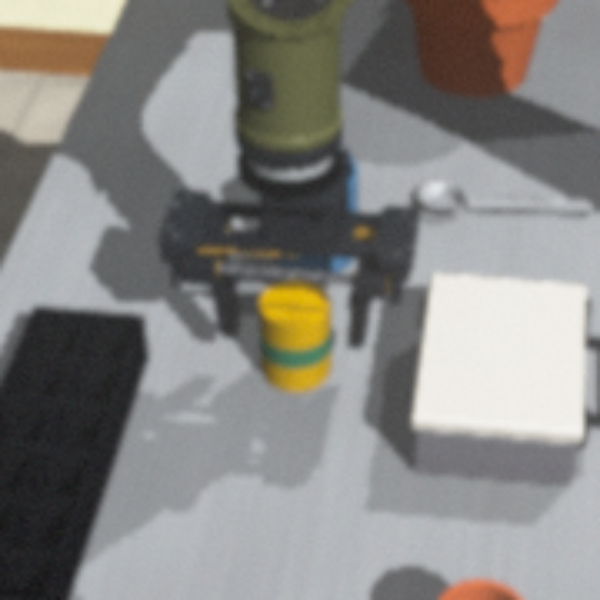

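The jaws straddle the tin and clear the mug. I'll close.

Request:
send_rows([
  {"delta_pos": [-0.1, -0.2, 0], "turn": 0, "jaw": 0.1},
  {"delta_pos": [-0.1, -0.2, 0], "turn": 0, "jaw": 0.2},
  {"delta_pos": [-0.1, -0.2, 0], "turn": 0, "jaw": 0.3},
  {"delta_pos": [-0.1, -0.2, 0], "turn": 0, "jaw": 0.4},
  {"delta_pos": [-0.1, -0.2, 0], "turn": 0, "jaw": 0.5},
  {"delta_pos": [-0.1, -0.2, 0], "turn": 0, "jaw": 0.6},
  {"delta_pos": [-0.1, -0.2, 0], "turn": 0, "jaw": 0.6},
  {"delta_pos": [-0.1, -0.2, 0], "turn": 0, "jaw": 0.6},
], force=25)

```text
clock: 10.12
tool_pos: [0.675, -0.1474, 0.0457]
eef_rot: [1.0, -0.0, 0.0, 0.0]
contact_force: [0.6, 0.7, -0.3]
opening: 0.625
```

```bash
python3 go.py .5137 .0236 .046 0
```

```text
t 10.12 pos [ 0.675  -0.1474  0.0457] yaw -0.04 q [ 0.34  1.05 -0.39  1.46  0.51  0.73 -0.26] F [ 0.6  0.7 -0.3] open 55.0 zaxis [ 0. -0. -1.]
delta [-16.14 -17.09  -0.03] turn -0.04
```

Request:
send_rows([
  {"delta_pos": [0, 0, -1], "turn": 0, "jaw": 0.6},
  {"delta_pos": [0, 0, -3.5], "turn": 0, "jaw": 0.6},
  {"delta_pos": [0, 0, -6.5], "turn": 0, "jaw": 0.6},
  {"delta_pos": [0, -1, -9], "turn": 0, "jaw": 0.6},
  {"delta_pos": [-2, -3, -10], "turn": 0, "jaw": 0.6},
  {"delta_pos": [-4, -5.5, -10], "turn": 0, "jaw": 0.6},
  {"delta_pos": [-6, -8, -10], "turn": 0, "jaw": 0.6},
  {"delta_pos": [-8.5, -10.5, -10], "turn": 0, "jaw": 0.6},
])

```text
clock: 10.78
tool_pos: [0.5895, -0.0415, 0.1465]
eef_rot: [1.0, -0.001, 0.001, -0.0]
contact_force: [0.5, 0.8, -3.5]
opening: 0.625
```

```bash
python3 go.py .5137 .0236 .046 0
```

```text
t 10.78 pos [ 0.5895 -0.0415  0.1465] yaw -0.09 q [ 0.22  0.8  -0.41  1.76  0.47  0.68 -0.45] F [ 0.5  0.8 -3.5] open 55.0 zaxis [ 0.002  0.    -1.   ]
delta [-7.61 -6.49 10.04] turn -0.09
```

Request:
send_rows([
  {"delta_pos": [-2.6, -2.2, 0], "turn": 0, "jaw": 0.6},
  {"delta_pos": [-5.2, -4.4, 0], "turn": 0, "jaw": 0.6},
  {"delta_pos": [-7.1, -6.1, 0], "turn": 0, "jaw": 0.6},
  {"delta_pos": [-7.6, -6.5, 0], "turn": 0, "jaw": 0.6},
  {"delta_pos": [-7.6, -6.5, 3], "turn": 0, "jaw": 0.6},
  {"delta_pos": [-7.6, -6.5, 6], "turn": 0, "jaw": 0.6},
  {"delta_pos": [-7.6, -6.5, 8], "turn": 0, "jaw": 0.6},
  {"delta_pos": [-7.6, -6.5, 8.7], "turn": 0, "jaw": 0.6},
])

```text
clock: 11.45
tool_pos: [0.5129, 0.0223, 0.0566]
eef_rot: [1.0, -0.0, -0.002, 0.001]
contact_force: [-0.6, 0.3, -3.6]
opening: 0.627
```

Request:
send_rows([
  {"delta_pos": [0, 0, 0], "turn": 0, "jaw": 0.6},
  {"delta_pos": [0, 0, 0], "turn": 0, "jaw": 0.6},
  {"delta_pos": [0, 0, 0], "turn": 0, "jaw": 0.6},
  {"delta_pos": [0, 0, 0], "turn": 0, "jaw": 0.6},
])

```text
clock: 11.78
tool_pos: [0.5149, 0.0227, 0.06]
eef_rot: [1.0, -0.001, 0.001, -0.0]
contact_force: [0.7, 0.1, -2.7]
opening: 0.629
```

```bash
python3 go.py .5137 .0236 .046 0
```

```text
t 11.78 pos [0.5149 0.0227 0.06  ] yaw -0.07 q [-0.    0.87 -0.22  2.02  0.59  0.3  -0.72] F [ 0.7  0.1 -2.7] open 55.3 zaxis [ 0.002  0.    -1.   ]
delta [-0.13 -0.09  1.4 ] turn -0.07
```

Request:
send_rows([
  {"delta_pos": [-0.1, -0.1, 0.6], "turn": 0, "jaw": 0.6},
  {"delta_pos": [-0.1, -0.1, 1.0], "turn": 0, "jaw": 0.6},
  {"delta_pos": [-0.1, -0.1, 1.2], "turn": 0, "jaw": 0.6},
  {"delta_pos": [-0.1, -0.1, 1.3], "turn": 0, "jaw": 0.6},
  {"delta_pos": [-0.1, -0.1, 1.3], "turn": 0, "jaw": 0.6},
  {"delta_pos": [-0.1, -0.1, 1.3], "turn": 0, "jaw": 0.6},
  {"delta_pos": [-0.1, -0.1, 1.3], "turn": 0, "jaw": 0.6},
  {"delta_pos": [-0.1, -0.1, 1.3], "turn": 0, "jaw": 0.6},
])

```text
clock: 12.45
tool_pos: [0.513, 0.0237, 0.0457]
eef_rot: [1.0, -0.0, 0.0, 0.0]
contact_force: [0.3, 0.1, -2.8]
opening: 0.629
```

```bash
python3 go.py .5137 .0236 .046 0
```

```text
t 12.45 pos [0.513  0.0237 0.0457] yaw -0.04 q [-0.02  0.9  -0.19  2.03  0.61  0.27 -0.73] F [ 0.3  0.1 -2.8] open 55.3 zaxis [ 0. -0. -1.]
delta [ 0.07  0.01 -0.03] turn -0.04
```

Request:
send_rows([
  {"delta_pos": [0.05, 0, 0.1], "turn": 0, "jaw": 0.6},
  {"delta_pos": [0.05, 0, 0.1], "turn": 0, "jaw": 0.6},
  {"delta_pos": [0.05, 0, 0.1], "turn": 0, "jaw": 0.6},
])

```text
clock: 12.7
tool_pos: [0.513, 0.0236, 0.0456]
eef_rot: [1.0, -0.0, -0.0, 0.0]
contact_force: [-2.1, 0.2, 8.0]
opening: 0.631
```

```bash
python3 go.py .5137 .0236 .046 0
```

```text
t 12.7 pos [0.513  0.0236 0.0456] yaw -0.03 q [-0.02  0.9  -0.19  2.03  0.61  0.27 -0.73] F [-2.1  0.2  8. ] open 55.5 zaxis [-0.    -0.001 -1.   ]
delta [ 0.07  0.   -0.04] turn -0.03
```

In contact, so I'll release and rise, then head to the cup.

Request:
send_rows([
  {"delta_pos": [0, 0, -0.05], "turn": 0, "jaw": 0.4},
  {"delta_pos": [0, 0, -0.05], "turn": 0, "jaw": 0.25},
  {"delta_pos": [0, 0, -0.05], "turn": 0, "jaw": 0.1},
  {"delta_pos": [0, 0, -0.05], "turn": 0, "jaw": 0},
  {"delta_pos": [0, 0, -0.05], "turn": 0, "jaw": 0},
  {"delta_pos": [0, 0, -2.5], "turn": 0, "jaw": 0},
  {"delta_pos": [0, 0, -6], "turn": 0, "jaw": 0},
  {"delta_pos": [0, 0, -10], "turn": 0, "jaw": 0},
])

```text
clock: 13.37
tool_pos: [0.5121, 0.0236, 0.1446]
eef_rot: [1.0, -0.0, -0.002, 0.0]
contact_force: [0.4, -0.5, -0.8]
opening: 1.005
```

```bash
python3 go.py .6756 .1605 .16 0
```

```text
t 13.37 pos [0.5121 0.0236 0.1446] yaw -0.01 q [ 0.09  0.73 -0.36  1.99  0.5   0.52 -0.64] F [ 0.4 -0.5 -0.8] open 88.4 zaxis [-0.004 -0.001 -1.   ]
delta [ 16.34 -13.7   -1.62] turn -0.01
```

Request:
send_rows([
  {"delta_pos": [2, -1.7, -1], "turn": 0, "jaw": 0},
  {"delta_pos": [4.8, -4, -1], "turn": 0, "jaw": 0},
  {"delta_pos": [7.6, -6.3, -1], "turn": 0, "jaw": 0},
  {"delta_pos": [10.4, -8.6, -1], "turn": 0, "jaw": 0},
  {"delta_pos": [13, -10.9, -1], "turn": 0, "jaw": 0},
  {"delta_pos": [15.2, -12.7, -1], "turn": 0, "jaw": 0},
  {"delta_pos": [16.3, -13.7, -1], "turn": 0, "jaw": 0},
  {"delta_pos": [16.3, -13.7, -1], "turn": 0, "jaw": 0},
])

```text
clock: 14.03
tool_pos: [0.6781, 0.1645, 0.1543]
eef_rot: [1.0, 0.001, 0.001, -0.002]
contact_force: [0.0, 0.3, 0.0]
opening: 1.001
```

```bash
python3 - <<'E'
from h import *
b=vision.snapshot("side");cv2.imwrite("pics/side_b.png",b)
tr=nets.trace("side","tin_c");print([(t["score"],t["region"].sum(),t["location"]) for t in tr])
a=vision.snapshot("top");cv2.imwrite("pics/top_b.png",a)
tr2=nets.trace("top","tin_c");print([(t["score"],t["region"].sum(),t["location"]) for t in tr2])
print(np.array(fit({"side":tr[0]["region"]},"tin_c",.5137,.0236,0,False)))
print(np.array(fit({"top":tr2[0]["region"]},"tin_c",.5137,.0236,0,False)))
E
python3 go.py .6756 .1605 .02 0
```

```text
[(0.66, np.int64(725), [0.5524, 0.5677]), (0.56, np.int64(840), [0.6414, 0.5671])]
[(0.89, np.int64(336), [0.6026, 0.4827])]
[0.5137 0.0219 0.     0.1385]
[0.5178 0.0224 0.     0.3869]
t 14.23 pos [0.6756 0.159  0.1543] yaw -0.08 q [-0.1   0.91 -0.41  1.41  0.41  0.91 -0.62] F [ 0.2 -0.1 -0.2] open 87.9 zaxis [-0.002 -0.002 -1.   ]
delta [ 0.02 -0.18 13.43] turn -0.08
```

View pics/side_b.png

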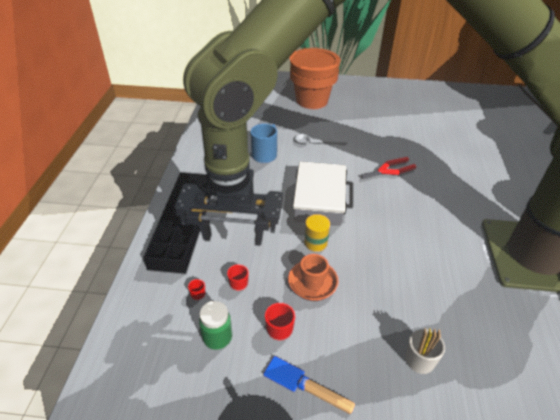

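View pics/top_b.png

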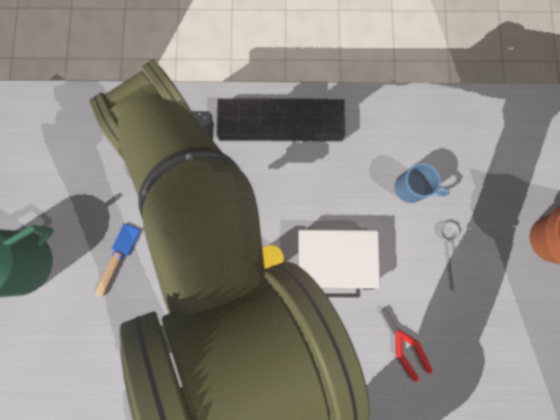

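Tin is standing at side (317,232). Next I'll descend on the middle cup.

Request:
send_rows([
  {"delta_pos": [0, -0.15, 3], "turn": 0, "jaw": 0},
  {"delta_pos": [0, -0.15, 6], "turn": 0, "jaw": 0},
  {"delta_pos": [0, -0.15, 8.5], "turn": 0, "jaw": 0},
  {"delta_pos": [0, -0.15, 10.5], "turn": 0, "jaw": 0},
  {"delta_pos": [0, -0.15, 11.5], "turn": 0, "jaw": 0},
  {"delta_pos": [0, -0.15, 11.5], "turn": 0, "jaw": 0},
  {"delta_pos": [0, -0.15, 11.5], "turn": 0, "jaw": 0},
  {"delta_pos": [0, -0.15, 11.5], "turn": 0, "jaw": 0},
])

```text
clock: 14.9
tool_pos: [0.6775, 0.1622, 0.0415]
eef_rot: [1.0, -0.001, 0.001, -0.0]
contact_force: [0.5, 0.2, 0.9]
opening: 0.995
```

```bash
python3 - <<'E'
from h import *
b=vision.snapshot("side");cv2.imwrite("pics/cup1.png",cv2.resize(b[180:340,150:310],(600,600)))
E
python3 go.py .6756 .1605 .018 0
```

```text
t 14.95 pos [0.6777 0.1623 0.0416] yaw -0.07 q [-0.13  1.06 -0.35  1.44  0.47  0.72 -0.67] F [-0.2 -1.2  0.3] open 87.8 zaxis [ 0.003  0.001 -1.   ]
delta [-0.21  0.18  2.36] turn -0.07
```

View pics/cup1.png

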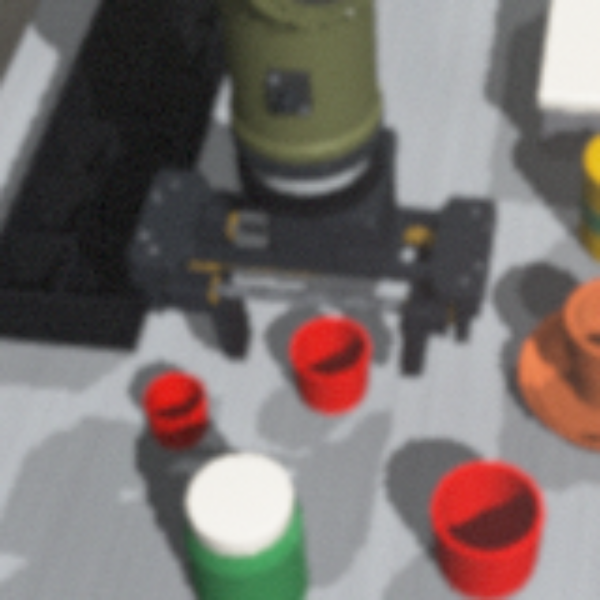

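Request:
send_rows([
  {"delta_pos": [-0.15, 0.1, 1], "turn": 0, "jaw": 0},
  {"delta_pos": [-0.15, 0.1, 1.8], "turn": 0, "jaw": 0},
  {"delta_pos": [-0.15, 0.1, 2.3], "turn": 0, "jaw": 0},
  {"delta_pos": [-0.15, 0.1, 2.3], "turn": 0, "jaw": 0.1},
  {"delta_pos": [-0.15, 0.1, 2.3], "turn": 0, "jaw": 0.2},
  {"delta_pos": [-0.15, 0.1, 2.3], "turn": 0, "jaw": 0.3},
  {"delta_pos": [-0.15, 0.1, 2.3], "turn": 0, "jaw": 0.35},
  {"delta_pos": [-0.15, 0.1, 2.3], "turn": 0, "jaw": 0.4},
], force=6)

```text
clock: 15.62
tool_pos: [0.6753, 0.1612, 0.017]
eef_rot: [1.0, -0.0, 0.0, -0.0]
contact_force: [0.1, -0.5, 0.6]
opening: 0.65
```

```bash
python3 go.py .6756 .1605 .018 0
```

```text
t 15.62 pos [0.6753 0.1612 0.017 ] yaw -0.04 q [-0.13  1.09 -0.34  1.45  0.49  0.69 -0.68] F [ 0.1 -0.5  0.6] open 57.2 zaxis [ 0.001  0.    -1.   ]
delta [ 0.03  0.07 -0.1 ] turn -0.04
```

Request:
send_rows([
  {"delta_pos": [0, 0.05, 0], "turn": 0, "jaw": 0.45},
  {"delta_pos": [0, 0.05, 0], "turn": 0, "jaw": 0.5},
  {"delta_pos": [0, 0.05, 0], "turn": 0, "jaw": 0.55},
  {"delta_pos": [0, 0.05, 0], "turn": 0, "jaw": 0.6},
  {"delta_pos": [0, 0.05, 0], "turn": 0, "jaw": 0.65},
  {"delta_pos": [0, 0.05, 0], "turn": 0, "jaw": 0.65},
  {"delta_pos": [0, 0.05, 0], "turn": 0, "jaw": 0.65},
], force=6)

```text
clock: 16.2
tool_pos: [0.6751, 0.1604, 0.0169]
eef_rot: [1.0, -0.0, 0.0, 0.0]
contact_force: [0.0, -0.3, 2.4]
opening: 0.49
```

```bash
python3 go.py .5137 .0236 .15 0
```

```text
t 16.2 pos [0.6751 0.1604 0.0169] yaw -0.04 q [-0.13  1.09 -0.34  1.45  0.49  0.69 -0.68] F [ 0.  -0.3  2.4] open 43.1 zaxis [ 0. -0. -1.]
delta [-16.13  13.7  -13.31] turn -0.04
```

Request:
send_rows([
  {"delta_pos": [0, 0, -1], "turn": 0, "jaw": 0.65},
  {"delta_pos": [0, 0, -3.5], "turn": 0, "jaw": 0.65},
  {"delta_pos": [0, 0, -6.5], "turn": 0, "jaw": 0.65},
  {"delta_pos": [0, 0, -9.5], "turn": 0, "jaw": 0.65},
  {"delta_pos": [-1, 1, -12], "turn": 0, "jaw": 0.65},
  {"delta_pos": [-3, 2.5, -13.3], "turn": 0, "jaw": 0.65},
  {"delta_pos": [-5.3, 4.5, -13.3], "turn": 0, "jaw": 0.65},
  {"delta_pos": [-7.7, 6.5, -13.3], "turn": 0, "jaw": 0.65},
])

```text
clock: 16.87
tool_pos: [0.598, 0.0959, 0.1517]
eef_rot: [1.0, 0.0, 0.002, -0.001]
contact_force: [0.5, -0.4, -0.9]
opening: 0.492
```

```bash
python3 - <<'E'
from h import *
b=vision.snapshot("side");cv2.imwrite("pics/cup2.png",cv2.resize(b[130:310,190:370],(600,600)))
tr=nets.trace("side","tin_c");print([(t["score"],t["region"].sum(),t["location"]) for t in tr])
print(np.array(fit({"side":tr[0]["region"]},"tin_c",.5137,.0236,0,False)))
E
python3 go.py .5137 .0236 .15 0
```

```text
[(0.6, np.int64(758), [0.546, 0.565])]
[0.5143 0.0213 0.     0.099 ]
t 16.97 pos [0.5933 0.0903 0.1499] yaw -0.19 q [-0.01  0.81 -0.39  1.72  0.45  0.71 -0.64] F [ 0.9 -0.2 -0.6] open 42.8 zaxis [-0.006 -0.006 -1.   ]
delta [-7.94  6.7   0.08] turn -0.19
```

View pics/cup2.png

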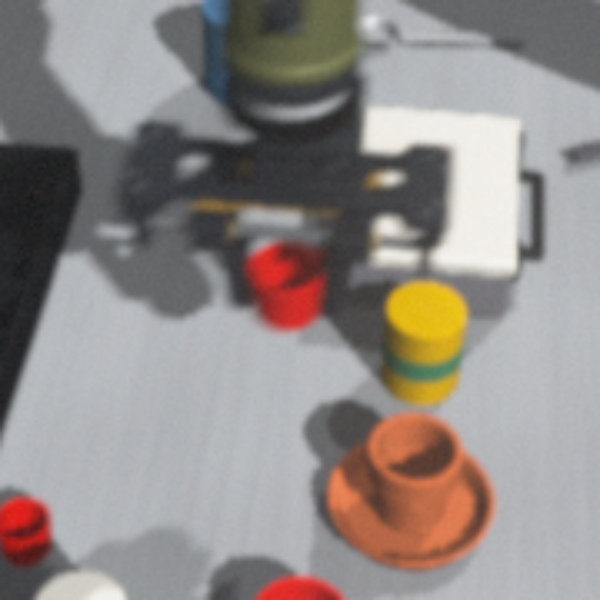

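Request:
send_rows([
  {"delta_pos": [-2, 1.7, 0], "turn": 0, "jaw": 0.65},
  {"delta_pos": [-4.4, 3.7, 0], "turn": 0, "jaw": 0.65},
  {"delta_pos": [-6.6, 5.6, 0], "turn": 0, "jaw": 0.65},
  {"delta_pos": [-7.8, 6.5, 0], "turn": 0, "jaw": 0.65},
  {"delta_pos": [-7.9, 6.6, 1.5], "turn": 0, "jaw": 0.65},
  {"delta_pos": [-7.9, 6.6, 3], "turn": 0, "jaw": 0.65},
  {"delta_pos": [-7.9, 6.6, 4.5], "turn": 0, "jaw": 0.65},
  {"delta_pos": [-7.9, 6.6, 5], "turn": 0, "jaw": 0.65},
])

```text
clock: 17.63
tool_pos: [0.5188, 0.03, 0.0986]
eef_rot: [1.0, -0.0, -0.001, 0.0]
contact_force: [-0.3, -0.6, -0.5]
opening: 0.492
```

Request:
send_rows([
  {"delta_pos": [0, 0, 0], "turn": 0, "jaw": 0.65},
  {"delta_pos": [0, 0, 0], "turn": 0, "jaw": 0.65},
  {"delta_pos": [0, 0, 0], "turn": 0, "jaw": 0.65},
  {"delta_pos": [0, 0, 0], "turn": 0, "jaw": 0.65},
  {"delta_pos": [0, 0, 0], "turn": 0, "jaw": 0.65},
])

```text
clock: 18.05
tool_pos: [0.5194, 0.0297, 0.1004]
eef_rot: [1.0, -0.0, 0.001, -0.0]
contact_force: [-0.1, -1.0, 0.2]
opening: 0.491
```

```bash
python3 - <<'E'
from h import *
b=vision.snapshot("side");cv2.imwrite("pics/cup3.png",cv2.resize(b[170:290,260:380],(600,600)))
E
python3 go.py .5137 .023 .0869 0
```

```text
t 18.1 pos [0.5193 0.0297 0.1003] yaw -0.04 q [ 0.04  0.81 -0.3   2.    0.56  0.42 -0.69] F [-0.  -0.7  0.1] open 42.8 zaxis [ 0.001  0.    -1.   ]
delta [-0.56  0.67  1.34] turn -0.04
```

View pics/cup3.png

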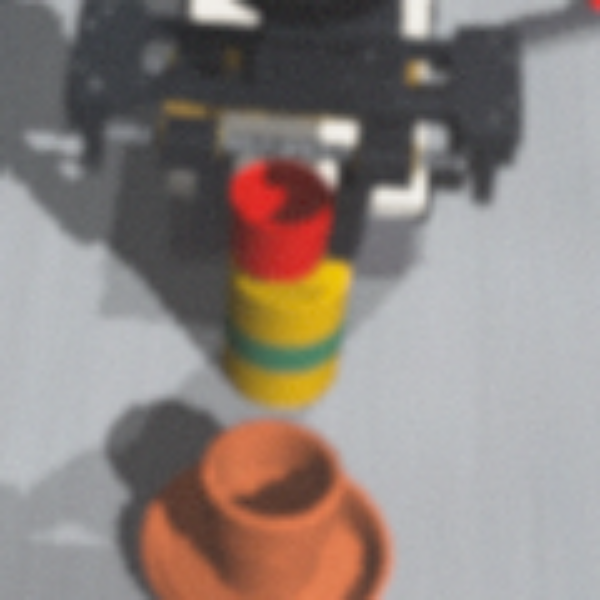

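Request:
send_rows([
  {"delta_pos": [-0.3, 0.35, 0], "turn": 0, "jaw": 0.65},
  {"delta_pos": [-0.55, 0.65, 0.3], "turn": 0, "jaw": 0.65},
  {"delta_pos": [-0.55, 0.65, 0.6], "turn": 0, "jaw": 0.65},
  {"delta_pos": [-0.55, 0.65, 0.9], "turn": 0, "jaw": 0.65},
  {"delta_pos": [-0.55, 0.65, 1.1], "turn": 0, "jaw": 0.65},
  {"delta_pos": [-0.55, 0.65, 1.2], "turn": 0, "jaw": 0.65},
  {"delta_pos": [-0.55, 0.65, 1.2], "turn": 0, "jaw": 0.65},
  {"delta_pos": [-0.55, 0.65, 1.2], "turn": 0, "jaw": 0.65},
])

```text
clock: 18.77
tool_pos: [0.5134, 0.0234, 0.0876]
eef_rot: [1.0, -0.0, -0.0, -0.0]
contact_force: [0.3, -0.5, 0.2]
opening: 0.494
```

Request:
send_rows([
  {"delta_pos": [0, 0, 0], "turn": 0, "jaw": 0.65},
  {"delta_pos": [0, 0, 0], "turn": 0, "jaw": 0.65},
  {"delta_pos": [0, 0, 0], "turn": 0, "jaw": 0.65},
])

```text
clock: 19.02
tool_pos: [0.5135, 0.0232, 0.0878]
eef_rot: [1.0, -0.0, 0.0, 0.0]
contact_force: [-0.3, -0.4, -0.5]
opening: 0.492
```

```bash
python3 - <<'E'
from h import *
b=vision.snapshot("side");
tr=nets.trace("side","cup_c")
for t in tr: print(t["score"],t["region"].sum(),t["location"],np.array(fit({"side":t["region"]},"cup_c",.5137,.0236,0,False,z0=.071)))
cv2.imwrite("pics/cup4.png",cv2.resize(b[170:290,260:380],(600,600)))
E
python3 go.py .5137 .023 .0869 0
```

```text
0.86 395 [0.516, 0.5718] [0.5137 0.0247 0.     0.113 ]
0.84 917 [0.7676, 0.5009] [0.5137 0.0236 0.     1.    ]
0.7 825 [0.6426, 0.5627] [0.5137 0.0236 0.     1.    ]
0.69 299 [0.6919, 0.355] [0.5137 0.0236 0.     1.    ]
t 19.12 pos [0.5135 0.0232 0.0878] yaw -0.04 q [ 0.03  0.82 -0.28  2.02  0.58  0.37 -0.7 ] F [ 0.2 -0.6 -0.2] open 43.1 zaxis [ 0. -0. -1.]
delta [0.02 0.02 0.09] turn -0.04
```

View pics/cup4.png

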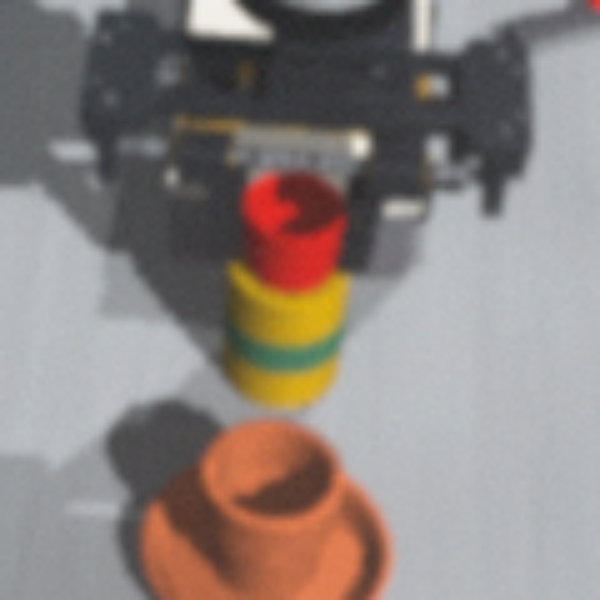

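Request:
send_rows([
  {"delta_pos": [0, 0, 0.1], "turn": 0, "jaw": 0.65},
  {"delta_pos": [0, 0, 0.1], "turn": 0, "jaw": 0.65},
  {"delta_pos": [0, 0, 0.1], "turn": 0, "jaw": 0.65},
])

```text
clock: 19.37
tool_pos: [0.5136, 0.0232, 0.0868]
eef_rot: [1.0, -0.0, 0.0, 0.0]
contact_force: [0.2, -0.6, 2.5]
opening: 0.493
```

```bash
python3 go.py .5137 .023 .0869 0
```

```text
t 19.37 pos [0.5136 0.0232 0.0868] yaw -0.04 q [ 0.03  0.83 -0.27  2.02  0.58  0.37 -0.71] F [ 0.2 -0.6  2.5] open 43.4 zaxis [ 0. -0. -1.]
delta [ 0.01  0.02 -0.01] turn -0.04
```

Light contact. I'll open and rise.

Request:
send_rows([
  {"delta_pos": [0, 0, 0], "turn": 0, "jaw": 0.45},
  {"delta_pos": [0, 0, 0], "turn": 0, "jaw": 0.4},
  {"delta_pos": [0, 0, 0], "turn": 0, "jaw": 0.3},
  {"delta_pos": [0, 0, 0], "turn": 0, "jaw": 0.2},
  {"delta_pos": [0, 0, -1], "turn": 0, "jaw": 0.1},
  {"delta_pos": [0, 0, -3], "turn": 0, "jaw": 0},
  {"delta_pos": [0, 0, -6], "turn": 0, "jaw": 0},
  {"delta_pos": [0, 0, -10], "turn": 0, "jaw": 0},
])

```text
clock: 20.03
tool_pos: [0.5117, 0.023, 0.1868]
eef_rot: [1.0, 0.0, -0.002, 0.0]
contact_force: [1.2, -1.0, -0.7]
opening: 0.998
```

```bash
python3 go.py .5204 -.396 .19 -88
```

```text
t 20.03 pos [0.5117 0.023  0.1868] yaw 0.0 q [ 0.13  0.67 -0.43  1.95  0.46  0.62 -0.6 ] F [ 1.2 -1.  -0.7] open 87.9 zaxis [-0.005 -0.001 -1.   ]
delta [ 0.87 41.9  -0.3 ] turn 88.0
```

Request:
send_rows([
  {"delta_pos": [0, 2, -1], "turn": 5, "jaw": 0},
  {"delta_pos": [0, 5.5, -1], "turn": 12, "jaw": 0},
  {"delta_pos": [0, 9, -1], "turn": 19, "jaw": 0},
  {"delta_pos": [0, 12.5, -1], "turn": 26, "jaw": 0},
  {"delta_pos": [0, 16, -1], "turn": 33, "jaw": 0},
  {"delta_pos": [0, 19.5, -1], "turn": 40, "jaw": 0},
  {"delta_pos": [0, 22, -1], "turn": 47, "jaw": 0},
  {"delta_pos": [0, 24, -1], "turn": 54, "jaw": 0},
])

```text
clock: 20.7
tool_pos: [0.5125, -0.22, 0.1975]
eef_rot: [0.889, -0.458, 0.0, 0.0]
contact_force: [-0.4, 0.4, -0.4]
opening: 1.0
```

```bash
python3 - <<'E'
from h import *
ms={}
for n in ("side","top"):
    b=vision.snapshot(n);cv2.imwrite(f"pics/{n}_c.png",b)
    tr=nets.trace(n,"spoon_c");print(n,[(t["score"],t["region"].sum(),t["location"]) for t in tr]); ms[n]=tr[0]["region"]
    print(np.array(fit({n:ms[n]},"spoon_c",.5204,-.396,.03)))
print(np.array(fit(ms,"spoon_c",.5204,-.396,.03)))
E
python3 go.py .5204 -.396 .19 -88
```

```text
side [(0.57, np.int64(170), [0.3326, 0.5473])]
[ 0.5224 -0.3912  0.0448  0.5083]
top []
t 20.9 pos [ 0.5131 -0.2162  0.1971] yaw -53.92 q [ 0.45  0.67 -0.22  1.83  0.22  0.66 -0.84] F [0.2 0.7 0.8] open 87.9 zaxis [ 0.     0.001 -1.   ]
delta [14.96 10.    0.7 ] turn 34.08Traceback (most recent call last):
  File "<stdin>", line 5, in <module>
IndexError: list index out of range
```

View pics/side_c.png

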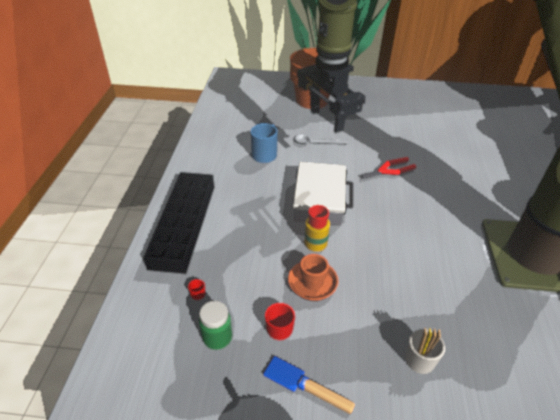

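View pics/top_c.png

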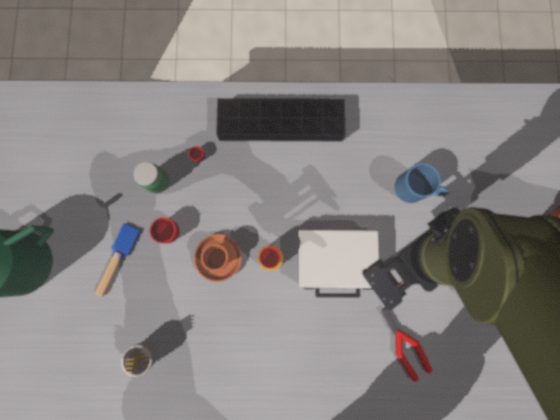

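Cup sits centred on the tin. The arm hides the spoon from above, but the initial fits agreed, so I'll continue to the spoon.

Request:
send_rows([
  {"delta_pos": [2, 1.4, 0], "turn": 6, "jaw": 0},
  {"delta_pos": [5, 3.4, 0], "turn": 13, "jaw": 0},
  {"delta_pos": [8, 5.4, 0], "turn": 20, "jaw": 0},
  {"delta_pos": [11, 7.4, 0], "turn": 27, "jaw": 0},
  {"delta_pos": [13.5, 9, 0], "turn": 33, "jaw": 0},
  {"delta_pos": [14.9, 10, 0], "turn": 34.1, "jaw": 0},
  {"delta_pos": [14.9, 10, 0], "turn": 34.1, "jaw": 0},
  {"delta_pos": [14.9, 10, 0], "turn": 34.1, "jaw": 0},
])

```text
clock: 21.57
tool_pos: [0.5203, -0.3944, 0.1965]
eef_rot: [0.72, -0.694, -0.001, -0.001]
contact_force: [-1.1, -0.0, -0.1]
opening: 0.997
```

Request:
send_rows([
  {"delta_pos": [0, 0, 3], "turn": 0, "jaw": 0.2},
  {"delta_pos": [0, 0, 6], "turn": 0, "jaw": 0.3},
  {"delta_pos": [0, 0, 9], "turn": 0, "jaw": 0.4},
  {"delta_pos": [0, 0, 11], "turn": 0, "jaw": 0.5},
  {"delta_pos": [0, 0, 12], "turn": 0, "jaw": 0.5},
  {"delta_pos": [0, 0, 12], "turn": 0, "jaw": 0.5},
  {"delta_pos": [0, 0, 12], "turn": 0, "jaw": 0.5},
  {"delta_pos": [0, 0, 12], "turn": 0, "jaw": 0.5},
])

```text
clock: 22.23
tool_pos: [0.5212, -0.3958, 0.0784]
eef_rot: [0.719, -0.695, 0.001, -0.001]
contact_force: [-0.4, -0.2, 0.1]
opening: 0.501
```

```bash
python3 - <<'E'
from h import *
b=vision.snapshot("side");cv2.imwrite("pics/sp1.png",cv2.resize(b[60:200,240:400],(640,560)))
E
python3 go.py .5200 -.396 .0130 -88
```

```text
t 22.28 pos [ 0.5211 -0.3963  0.0786] yaw -88.09 q [ 0.61  0.94 -0.06  1.59  0.09  0.61 -1.03] F [0.1 0.9 0.2] open 43.7 zaxis [ 0.003 -0.001 -1.   ]
delta [-0.04  0.13  6.56] turn -0.09
```

View pics/sp1.png

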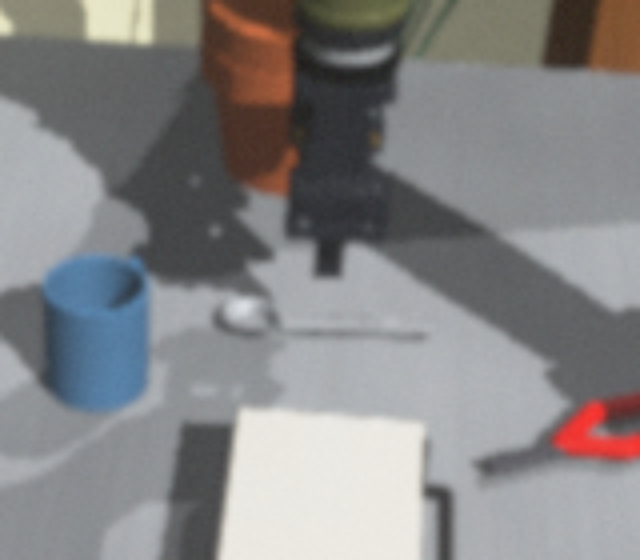

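Request:
send_rows([
  {"delta_pos": [0, 0.1, 2], "turn": 0, "jaw": 0.5},
  {"delta_pos": [0, 0.1, 4], "turn": 0, "jaw": 0.5},
  {"delta_pos": [0, 0.1, 5.5], "turn": 0, "jaw": 0.5},
  {"delta_pos": [0, 0.1, 6.1], "turn": 0, "jaw": 0.5},
  {"delta_pos": [0, 0.1, 6.3], "turn": 0, "jaw": 0.5},
  {"delta_pos": [0, 0.1, 6.3], "turn": 0, "jaw": 0.5},
  {"delta_pos": [0, 0.1, 6.3], "turn": 0, "jaw": 0.5},
  {"delta_pos": [0, 0.1, 6.3], "turn": 0, "jaw": 0.5},
])

```text
clock: 22.95
tool_pos: [0.5196, -0.3967, 0.0148]
eef_rot: [0.719, -0.696, 0.001, -0.0]
contact_force: [-0.5, 1.0, -0.4]
opening: 0.501
```

```bash
python3 - <<'E'
from h import *
b=vision.snapshot("side");cv2.imwrite("pics/sp2.png",cv2.resize(b[60:200,240:400],(640,560)))
E
python3 go.py .5200 -.396 .0130 -88
```

```text
t 23.0 pos [ 0.5194 -0.3966  0.0147] yaw -88.14 q [ 0.61  1.04 -0.05  1.6   0.09  0.5  -1.04] F [-0.9  0.3  0.5] open 44.3 zaxis [ 0.001 -0.001 -1.   ]
delta [-0.06 -0.06  0.17] turn -0.14
```

View pics/sp2.png

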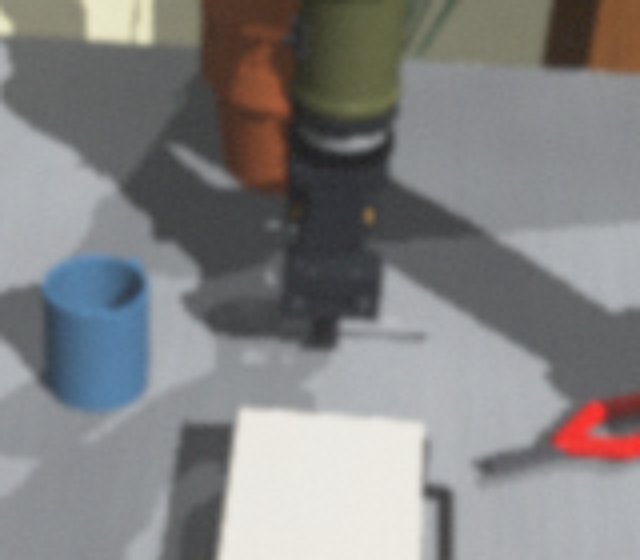

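Request:
send_rows([
  {"delta_pos": [-0.05, -0.05, 0.15], "turn": 0, "jaw": 0.5},
  {"delta_pos": [-0.05, -0.05, 0.15], "turn": 0, "jaw": 0.6},
  {"delta_pos": [-0.05, -0.05, 0.15], "turn": 0, "jaw": 0.7},
  {"delta_pos": [-0.05, -0.05, 0.15], "turn": 0, "jaw": 0.8},
  {"delta_pos": [-0.05, -0.05, 0.15], "turn": 0, "jaw": 0.9},
  {"delta_pos": [-0.05, -0.05, 0.15], "turn": 0, "jaw": 1},
  {"delta_pos": [-0.05, -0.05, 0.15], "turn": 0, "jaw": 1},
  {"delta_pos": [-0.05, -0.05, 0.15], "turn": 0, "jaw": 1},
], force=25)

```text
clock: 23.67
tool_pos: [0.5193, -0.3957, 0.0123]
eef_rot: [0.719, -0.696, 0.0, 0.0]
contact_force: [0.4, -0.5, 0.6]
opening: 0.141
```

```bash
python3 go.py .5200 -.396 .0130 -88
```

```text
t 23.67 pos [ 0.5193 -0.3957  0.0123] yaw -88.14 q [ 0.61  1.04 -0.05  1.6   0.09  0.5  -1.04] F [ 0.4 -0.5  0.6] open 12.4 zaxis [ 0. -0. -1.]
delta [ 0.03 -0.06 -0.07] turn -0.14
```

```bash
python3 go.py .5193 -.3957 .15 -88.14 .482 -.1268 .15 0
```

```text
t 23.67 pos [ 0.5193 -0.3957  0.0123] yaw -88.14 q [ 0.61  1.04 -0.05  1.6   0.09  0.5  -1.04] F [ 0.4 -0.5  0.6] open 12.4 zaxis [ 0. -0. -1.]
delta [ -0.     0.   -13.77] turn 0.0
delta [-27.     2.86 -13.78] turn -88.14
```

Request:
send_rows([
  {"delta_pos": [0, 0, -1], "turn": 0, "jaw": 1},
  {"delta_pos": [0, 0, -3], "turn": 0, "jaw": 1},
  {"delta_pos": [0, 0, -6], "turn": 0, "jaw": 1},
  {"delta_pos": [0, 0, -9], "turn": 0, "jaw": 1},
  {"delta_pos": [0, 0, -12], "turn": 0, "jaw": 1},
  {"delta_pos": [0, 0, -13.7], "turn": 0, "jaw": 1},
  {"delta_pos": [0, 0, -13.7], "turn": 0, "jaw": 1},
  {"delta_pos": [0, 0, -13.7], "turn": 0, "jaw": 1},
])

```text
clock: 24.33
tool_pos: [0.5196, -0.396, 0.1506]
eef_rot: [0.718, -0.696, 0.001, -0.0]
contact_force: [0.1, 0.3, -1.0]
opening: 0.146
```

```bash
python3 - <<'E'
from h import *
b=vision.snapshot("side");cv2.imwrite("pics/sp3.png",cv2.resize(b[60:200,240:400],(640,560)))
E
python3 go.py .482 -.1268 .15 0
```

```text
t 24.38 pos [ 0.5188 -0.3953  0.149 ] yaw -88.13 q [ 0.62  0.84 -0.07  1.57  0.08  0.74 -1.02] F [-0.3  0.5 -1.8] open 12.7 zaxis [-0.001  0.    -1.   ]
delta [-26.95   2.81  -0.08] turn -88.13
```

View pics/sp3.png

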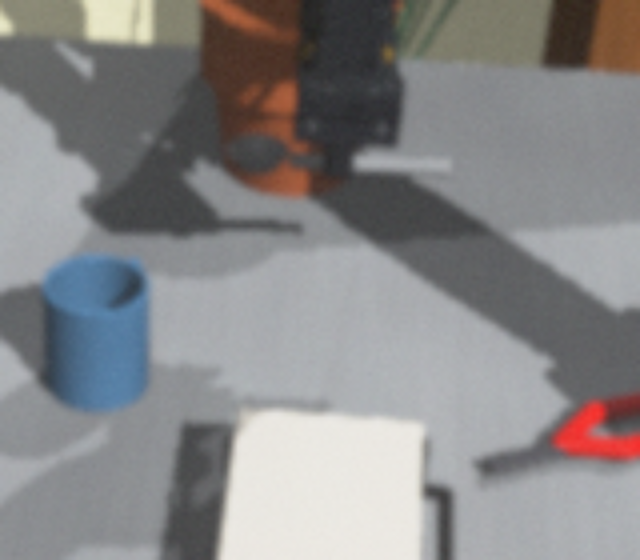

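The spoon is held level. I'll carry it and turn toward the lid.

Request:
send_rows([
  {"delta_pos": [-1, 0.1, 0], "turn": -4, "jaw": 1},
  {"delta_pos": [-3, 0.3, 0], "turn": -10, "jaw": 1},
  {"delta_pos": [-5, 0.5, 0], "turn": -17, "jaw": 1},
  {"delta_pos": [-7, 0.7, 0], "turn": -24, "jaw": 1},
  {"delta_pos": [-9, 0.9, 0], "turn": -31, "jaw": 1},
  {"delta_pos": [-11, 1.1, 0], "turn": -38, "jaw": 1},
  {"delta_pos": [-13, 1.3, 0], "turn": -44, "jaw": 1},
  {"delta_pos": [-14, 1.5, 0], "turn": -48, "jaw": 1},
])

```text
clock: 25.05
tool_pos: [0.4986, -0.2524, 0.1476]
eef_rot: [0.941, -0.339, -0.002, -0.001]
contact_force: [-1.1, 0.1, -0.8]
opening: 0.146
```

```bash
python3 go.py .482 -.1268 .15 0
```

```text
t 25.05 pos [ 0.4986 -0.2524  0.1476] yaw -39.66 q [ 0.54  0.76 -0.27  1.85  0.33  0.58 -0.62] F [-1.1  0.1 -0.8] open 12.9 zaxis [-0.003  0.004 -1.   ]
delta [-9.29 -8.62 -0.19] turn -39.66
```

Request:
send_rows([
  {"delta_pos": [-1.6, -1.5, 0], "turn": -6, "jaw": 1},
  {"delta_pos": [-3.3, -3.1, 0], "turn": -13, "jaw": 1},
  {"delta_pos": [-5, -4.7, 0], "turn": -20, "jaw": 1},
  {"delta_pos": [-6.7, -6.3, 0], "turn": -27, "jaw": 1},
  {"delta_pos": [-8.2, -7.7, 0], "turn": -34, "jaw": 1},
  {"delta_pos": [-9.3, -8.6, 0], "turn": -39.6, "jaw": 1},
  {"delta_pos": [-9.3, -8.6, 0], "turn": -39.6, "jaw": 1},
  {"delta_pos": [-9.3, -8.6, 0], "turn": -39.6, "jaw": 1},
])

```text
clock: 25.72
tool_pos: [0.4832, -0.1301, 0.1482]
eef_rot: [1.0, -0.005, -0.001, -0.0]
contact_force: [0.3, -0.9, -1.1]
opening: 0.142
```

Request:
send_rows([
  {"delta_pos": [0, 0, 1], "turn": 0, "jaw": 1},
  {"delta_pos": [0, 0, 3], "turn": 0, "jaw": 1},
  {"delta_pos": [0, 0, 5], "turn": 0, "jaw": 1},
  {"delta_pos": [0, 0, 5], "turn": 0, "jaw": 1},
  {"delta_pos": [0, 0, 5], "turn": 0, "jaw": 1},
  {"delta_pos": [0, 0, 5], "turn": 0, "jaw": 1},
])

```text
clock: 26.22
tool_pos: [0.4843, -0.1313, 0.0995]
eef_rot: [1.0, -0.006, 0.0, 0.0]
contact_force: [0.8, 0.6, -1.3]
opening: 0.146
```

```bash
python3 - <<'E'
from h import *
a=vision.snapshot("side");b=vision.snapshot("top");cv2.imwrite("pics/sp4.png",np.hstack([cv2.resize(a[130:270,250:390],(400,400)),cv2.resize(b[190:330,260:400],(400,400))]))
E
python3 go.py .482 -.1268 .0725 0
```

```text
t 26.32 pos [ 0.4847 -0.1311  0.1   ] yaw -0.62 q [ 0.36  0.8  -0.31  2.05  0.62  0.38 -0.45] F [ 0.4  0.  -0.3] open 12.6 zaxis [ 0.002 -0.    -1.   ]
delta [-0.28 -0.43  2.75] turn -0.62
```

View pics/sp4.png

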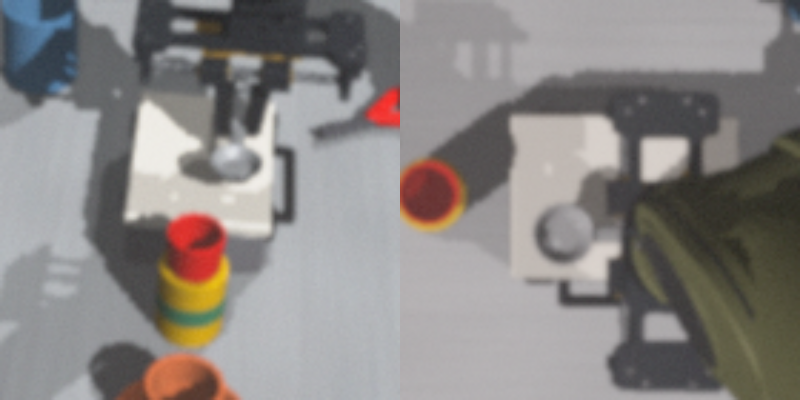

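Request:
send_rows([
  {"delta_pos": [-0.25, -0.4, 1], "turn": -0.5, "jaw": 1},
  {"delta_pos": [-0.25, -0.4, 2], "turn": -0.5, "jaw": 1},
  {"delta_pos": [-0.25, -0.4, 2.4], "turn": -0.5, "jaw": 1},
  {"delta_pos": [-0.25, -0.4, 2.6], "turn": -0.5, "jaw": 1},
  {"delta_pos": [-0.25, -0.4, 2.65], "turn": -0.5, "jaw": 1},
  {"delta_pos": [-0.25, -0.4, 2.65], "turn": -0.5, "jaw": 1},
  {"delta_pos": [-0.25, -0.4, 2.65], "turn": -0.5, "jaw": 1},
  {"delta_pos": [-0.25, -0.4, 2.65], "turn": -0.5, "jaw": 1},
])

```text
clock: 26.98
tool_pos: [0.4819, -0.1266, 0.0731]
eef_rot: [1.0, -0.0, 0.0, 0.0]
contact_force: [0.3, 0.5, -0.3]
opening: 0.144
```

```bash
python3 go.py .482 -.1268 .0725 0
```

```text
t 26.98 pos [ 0.4819 -0.1266  0.0731] yaw -0.05 q [ 0.32  0.84 -0.25  2.07  0.66  0.3  -0.49] F [ 0.3  0.5 -0.3] open 12.6 zaxis [ 0.001 -0.    -1.   ]
delta [0.01 0.02 0.06] turn -0.05
```

Request:
send_rows([
  {"delta_pos": [0, 0, 0.08], "turn": 0, "jaw": 1},
  {"delta_pos": [0, 0, 0.08], "turn": 0, "jaw": 1},
  {"delta_pos": [0, 0, 0.08], "turn": 0, "jaw": 1},
])

```text
clock: 27.23
tool_pos: [0.4819, -0.1266, 0.0722]
eef_rot: [1.0, -0.0, 0.0, 0.0]
contact_force: [0.8, 0.6, 2.9]
opening: 0.145
```

```bash
python3 go.py .482 -.1268 .0725 0
```

```text
t 27.23 pos [ 0.4819 -0.1266  0.0722] yaw -0.04 q [ 0.31  0.84 -0.25  2.07  0.66  0.3  -0.49] F [0.8 0.6 2.9] open 12.7 zaxis [ 0.001 -0.    -1.   ]
delta [ 0.01  0.02 -0.03] turn -0.04
```

Request:
send_rows([
  {"delta_pos": [0, 0, -0.02], "turn": 0, "jaw": 0.8},
  {"delta_pos": [0, 0, -0.02], "turn": 0, "jaw": 0.75},
  {"delta_pos": [0, 0, -0.02], "turn": 0, "jaw": 0.7},
  {"delta_pos": [0, 0, -0.02], "turn": 0, "jaw": 0.6},
  {"delta_pos": [0, 0, -1], "turn": 0, "jaw": 0.5},
  {"delta_pos": [0, 0, -3], "turn": 0, "jaw": 0.5},
  {"delta_pos": [0, 0, -6.5], "turn": 0, "jaw": 0.5},
  {"delta_pos": [0, 0, -10.5], "turn": 0, "jaw": 0.5},
])

```text
clock: 27.9
tool_pos: [0.4801, -0.1262, 0.1768]
eef_rot: [1.0, 0.0, -0.002, -0.0]
contact_force: [1.4, 0.1, -0.6]
opening: 0.503
```

```bash
python3 go.py .508 .3788 .19 67.4
```

```text
t 27.9 pos [ 0.4801 -0.1262  0.1768] yaw 0.0 q [ 0.44  0.67 -0.45  2.01  0.51  0.58 -0.36] F [ 1.4  0.1 -0.6] open 44.3 zaxis [-0.005  0.001 -1.   ]
delta [  2.78 -50.5   -1.29] turn -67.4
```

Request:
send_rows([
  {"delta_pos": [0.2, -2, -2], "turn": -2, "jaw": 0.5},
  {"delta_pos": [0.4, -5.5, -2.5], "turn": -6, "jaw": 0.5},
  {"delta_pos": [0.6, -9, -2.5], "turn": -11, "jaw": 0.5},
  {"delta_pos": [0.8, -12.5, -2.5], "turn": -16, "jaw": 0.5},
  {"delta_pos": [1, -16, -2.5], "turn": -21, "jaw": 0.5},
  {"delta_pos": [1.2, -19.5, -2.5], "turn": -26, "jaw": 0.5},
  {"delta_pos": [1.4, -23, -2.5], "turn": -31, "jaw": 0.5},
  {"delta_pos": [1.6, -26.5, -2.5], "turn": -36, "jaw": 0.5},
])

```text
clock: 28.57
tool_pos: [0.4975, 0.1399, 0.2019]
eef_rot: [0.95, 0.311, -0.0, 0.0]
contact_force: [0.1, 0.2, -0.3]
opening: 0.496
```

```bash
python3 go.py .508 .3788 .2 67.4;python3 - <<'E'
from h import *
a=vision.snapshot("side");b=vision.snapshot("top");cv2.imwrite("pics/d.png",np.hstack([cv2.resize(a[120:280,250:410],(400,400)),cv2.resize(b[190:330,260:400],(400,400))]))
E
```

```text
t 28.57 pos [0.4975 0.1399 0.2019] yaw 36.21 q [ 0.01  0.68 -0.62  1.93  0.58  0.72 -0.32] F [ 0.1  0.2 -0.3] open 43.7 zaxis [-0.    -0.001 -1.   ]
delta [ 14.96 -18.65   0.17] turn -31.19
```

View pics/d.png

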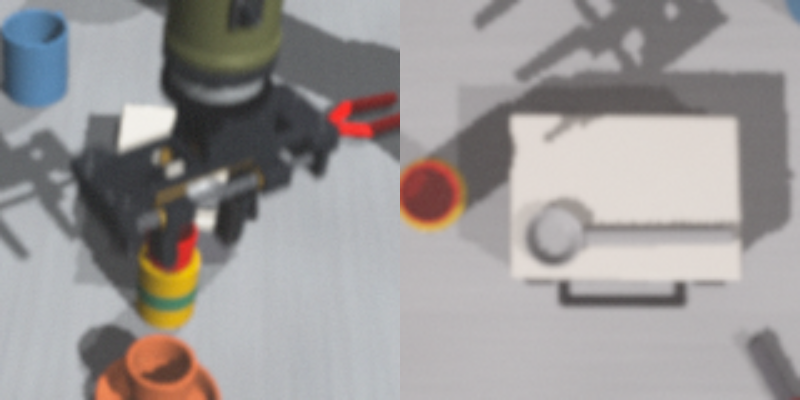

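Run:
```python
from h import *
b=vision.snapshot("top")
tr=nets.trace("top","spoon_c");print([(t["score"],t["region"].sum(),t["location"]) for t in tr])
box_=nets.trace("top","carrybox")
if tr: print(np.array(fit({"top":tr[0]["region"]},"spoon_c",.482,-.1268,np.pi/2,z0=.06)))
if tr: 
  m=tr[0]["region"];ys,xs=np.nonzero(m);print(xs.min(),xs.max(),ys.min(),ys.max())
im=cv2.resize(b,None,fx=4,fy=4,interpolation=cv2.INTER_CUBIC)
m=render("top","spoon_c",.482,-.1268,np.pi/2,z0=.06);cs,_=cv2.findContours(m,0,1);cv2.drawContours(im,cs,-1,(0,255,0),1)
for zz in (.06,):
  c=np.array([[.513+sx*.062,-.1268+sy*.087,zz] for sx,sy in((-1,-1),(-1,1),(1,1),(1,-1))])
  cv2.polylines(im,[np.round((proj("top",c)+.5)*4).astype(int)],True,(255,0,255),1)
cv2.imwrite("pics/d2.png",im[860:1240,1160:1560])
cv2.imwrite("pics/d2.png",cv2.resize(im[860:1240,1160:1560],None,fx=1.5,fy=1.5))
```

```text
[(0.78, np.int64(671), [0.65, 0.57])]
[ 0.4828 -0.1269  1.5849  0.1021]
303 375 263 284
```

View pics/d2.png

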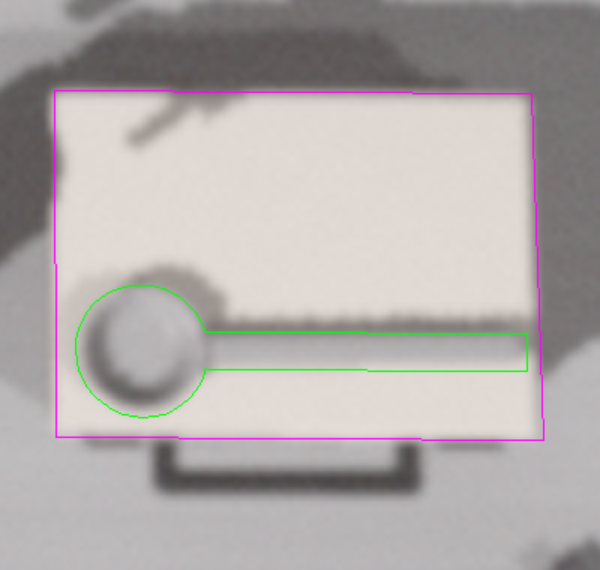

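The lid outline and spoon model match the picture, with the spoon within about 1 mm. On to the scraper.

```bash
python3 go.py .508 .3788 .17 67.4
python3 - <<'E'
from h import *
ms={}
for n in ("side","top"):
    vision.snapshot(n);tr=nets.trace(n,"scraper_c")
    if tr: ms[n]=tr[0]["region"];print(n,tr[0]["region"].sum(),np.array(fit({n:ms[n]},"scraper_c",.508,.3788,-.394)))
E
```

```text
t 28.82 pos [0.4975 0.1375 0.2015] yaw 35.91 q [ 0.02  0.68 -0.62  1.93  0.58  0.72 -0.32] F [-1.1  0.  -0.6] open 44.2 zaxis [-0.001 -0.002 -1.   ]
delta [ 15.01 -18.93   3.11] turn -31.49
side 1619 [ 0.5079  0.3797 -0.3884  0.0952]
```

Request:
send_rows([
  {"delta_pos": [1.5, -2, 0], "turn": -4, "jaw": 0.3},
  {"delta_pos": [3.8, -4.9, 0], "turn": -10, "jaw": 0.3},
  {"delta_pos": [6.1, -7.8, 0], "turn": -15, "jaw": 0.3},
  {"delta_pos": [8.4, -10.7, 0], "turn": -20, "jaw": 0.3},
  {"delta_pos": [10.7, -13.6, 0], "turn": -25, "jaw": 0.3},
  {"delta_pos": [13, -16.4, 0], "turn": -29, "jaw": 0.3},
  {"delta_pos": [14.6, -18.4, 0.5], "turn": -31.5, "jaw": 0.3},
  {"delta_pos": [15, -18.9, 1.5], "turn": -31.5, "jaw": 0.3},
])

```text
clock: 29.68
tool_pos: [0.5076, 0.3852, 0.188]
eef_rot: [0.83, 0.557, 0.002, -0.003]
contact_force: [-0.3, 0.9, -0.1]
opening: 0.7
```

Request:
send_rows([
  {"delta_pos": [0, 0, 3], "turn": 0, "jaw": 0.3},
  {"delta_pos": [0, 0, 6], "turn": 0, "jaw": 0.3},
  {"delta_pos": [0, 0, 9], "turn": 0, "jaw": 0.4},
  {"delta_pos": [0, 0, 9], "turn": 0, "jaw": 0.4},
  {"delta_pos": [0, 0, 9], "turn": 0, "jaw": 0.4},
  {"delta_pos": [0, 0, 9], "turn": 0, "jaw": 0.4},
  {"delta_pos": [0, 0, 9], "turn": 0, "jaw": 0.4},
])

```text
clock: 30.27
tool_pos: [0.5093, 0.3802, 0.0991]
eef_rot: [0.832, 0.555, 0.002, -0.0]
contact_force: [-0.5, 1.4, 0.8]
opening: 0.596
```

```bash
python3 go.py .508 .379 .0135 67.6
python3 - <<'E'
from h import *
a=vision.snapshot("side");b=vision.snapshot("top");cv2.imwrite("pics/sc1.png",np.hstack([cv2.resize(a[280:420,220:360],(400,400)),cv2.resize(b[180:340,0:160],(400,400))]))
E
```

```text
t 30.27 pos [0.5093 0.3802 0.0991] yaw 67.4 q [-0.37  0.97 -0.66  1.63  0.77  0.81 -0.19] F [-0.5  1.4  0.8] open 52.4 zaxis [ 0.002  0.002 -1.   ]
delta [-0.19 -0.08  8.56] turn -0.2
```

View pics/sc1.png

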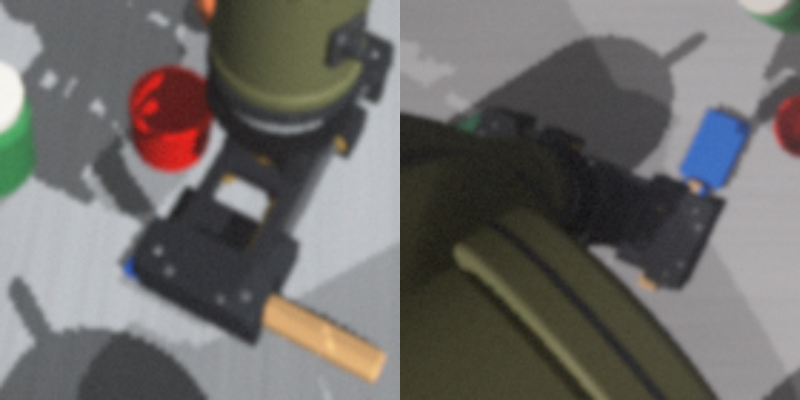

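Request:
send_rows([
  {"delta_pos": [-0.15, -0.1, 1], "turn": 0, "jaw": 0.4},
  {"delta_pos": [-0.15, -0.1, 2], "turn": 0, "jaw": 0.4},
  {"delta_pos": [-0.15, -0.1, 3], "turn": 0, "jaw": 0.4},
  {"delta_pos": [-0.15, -0.1, 3.5], "turn": 0, "jaw": 0.4},
  {"delta_pos": [-0.15, -0.1, 3.5], "turn": 0, "jaw": 0.4},
  {"delta_pos": [-0.15, -0.1, 3.5], "turn": 0, "jaw": 0.4},
])

```text
clock: 30.87
tool_pos: [0.5064, 0.3784, 0.0612]
eef_rot: [0.832, 0.555, -0.001, 0.0]
contact_force: [-0.2, -0.5, -0.4]
opening: 0.595
```

```bash
python3 go.py .508 .379 .0135 67.6
python3 - <<'E'
from h import *
a=vision.snapshot("side");b=vision.snapshot("top");cv2.imwrite("pics/sc2.png",np.hstack([cv2.resize(a[280:420,220:360],(400,400)),cv2.resize(b[180:340,0:160],(400,400))]))
E
```

```text
t 30.87 pos [0.5064 0.3784 0.0612] yaw 67.47 q [-0.39  1.02 -0.62  1.65  0.81  0.75 -0.23] F [-0.2 -0.5 -0.4] open 52.4 zaxis [-0.001 -0.001 -1.   ]
delta [0.12 0.13 4.77] turn -0.13
```

View pics/sc2.png

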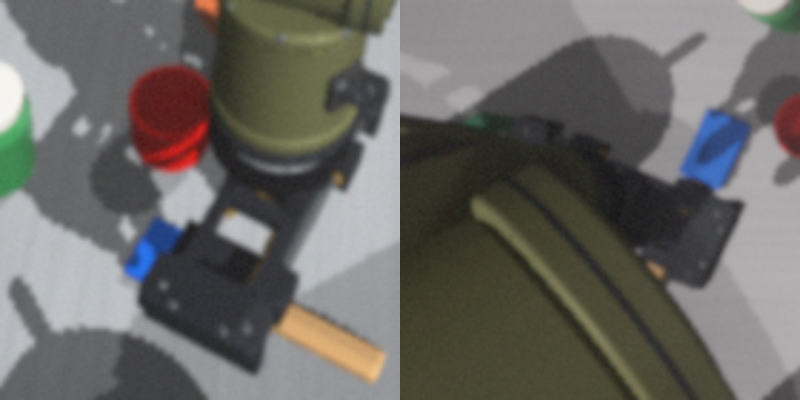

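Request:
send_rows([
  {"delta_pos": [0.1, 0.1, 0.8], "turn": -0.1, "jaw": 0.4},
  {"delta_pos": [0.1, 0.1, 1.6], "turn": -0.1, "jaw": 0.4},
  {"delta_pos": [0.1, 0.1, 2.4], "turn": -0.1, "jaw": 0.4},
  {"delta_pos": [0.1, 0.1, 3], "turn": -0.1, "jaw": 0.4},
  {"delta_pos": [0.1, 0.1, 3], "turn": -0.1, "jaw": 0.4},
  {"delta_pos": [0.1, 0.1, 3], "turn": -0.1, "jaw": 0.4},
])

```text
clock: 31.47
tool_pos: [0.5077, 0.3788, 0.0312]
eef_rot: [0.831, 0.556, -0.001, 0.0]
contact_force: [0.0, -0.2, -0.7]
opening: 0.6
```

Request:
send_rows([
  {"delta_pos": [0, 0, 0.5], "turn": 0, "jaw": 0.4},
  {"delta_pos": [0, 0, 1], "turn": 0, "jaw": 0.4},
  {"delta_pos": [0, 0, 1.5], "turn": 0, "jaw": 0.4},
  {"delta_pos": [0, 0, 1.5], "turn": 0, "jaw": 0.4},
  {"delta_pos": [0, 0, 1.5], "turn": 0, "jaw": 0.4},
  {"delta_pos": [0, 0, 1.5], "turn": 0, "jaw": 0.4},
])

```text
clock: 31.97
tool_pos: [0.5081, 0.3792, 0.0169]
eef_rot: [0.831, 0.556, 0.0, -0.0]
contact_force: [-0.5, 0.5, 0.4]
opening: 0.598
```

```bash
python3 go.py .508 .379 .0135 67.6
python3 - <<'E'
from h import *
a=vision.snapshot("side");b=vision.snapshot("top");cv2.imwrite("pics/sc3.png",np.hstack([cv2.resize(a[280:420,220:360],(400,400)),cv2.resize(b[180:340,0:160],(400,400))]))
E
```

```text
t 31.97 pos [0.5081 0.3792 0.0169] yaw 67.56 q [-0.41  1.08 -0.58  1.65  0.86  0.69 -0.26] F [-0.5  0.5  0.4] open 52.6 zaxis [ 0.  0. -1.]
delta [-0.02 -0.    0.34] turn -0.04
```

View pics/sc3.png

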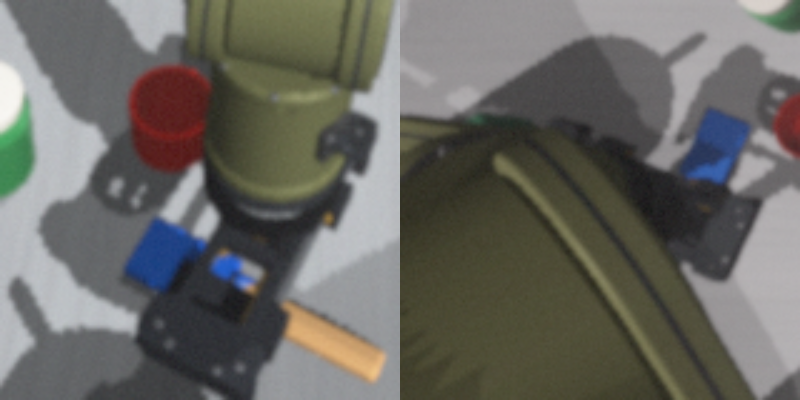

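Clear of everything. The collar starts 5 mm ahead of the marked point and the pads are 18 mm wide, so I'll shift 6 mm back along the handle to close on plain wood.

Request:
send_rows([
  {"delta_pos": [0, -0.6, 0.1], "turn": 0, "jaw": 0.4},
  {"delta_pos": [0, -0.6, 0.3], "turn": 0, "jaw": 0.5},
  {"delta_pos": [0, -0.6, 0.3], "turn": 0, "jaw": 0.6},
  {"delta_pos": [0, -0.6, 0.3], "turn": 0, "jaw": 0.7},
  {"delta_pos": [0, -0.6, 0.3], "turn": 0, "jaw": 0.8},
  {"delta_pos": [0, -0.6, 0.3], "turn": 0, "jaw": 0.9},
  {"delta_pos": [0, -0.6, 0.3], "turn": 0, "jaw": 0.9},
  {"delta_pos": [0, -0.6, 0.3], "turn": 0, "jaw": 0.9},
], force=25)

```text
clock: 32.73
tool_pos: [0.5026, 0.3812, 0.0139]
eef_rot: [0.831, 0.556, 0.0, 0.0]
contact_force: [-0.9, 0.3, 1.0]
opening: 0.224
```

```bash
python3 go.py .508 .379 .0135 67.6
```

```text
t 32.73 pos [0.5026 0.3812 0.0139] yaw 67.55 q [-0.42  1.08 -0.57  1.66  0.87  0.68 -0.28] F [-0.9  0.3  1. ] open 19.7 zaxis [ 0. -0. -1.]
delta [-0.    0.58  0.04] turn -0.05
```

Request:
send_rows([
  {"delta_pos": [0, 0, -1], "turn": 0, "jaw": 0.9},
  {"delta_pos": [0, 0, -3], "turn": 0, "jaw": 0.9},
  {"delta_pos": [0, 0, -6], "turn": 0, "jaw": 0.9},
  {"delta_pos": [0, 0, -9], "turn": 0, "jaw": 0.9},
  {"delta_pos": [0, 0, -12], "turn": 0, "jaw": 0.9},
  {"delta_pos": [0, 0, -15], "turn": 0, "jaw": 0.9},
  {"delta_pos": [0, 0, -17], "turn": 0, "jaw": 0.9},
  {"delta_pos": [0, 0, -17], "turn": 0, "jaw": 0.9},
])

```text
clock: 33.4
tool_pos: [0.5038, 0.3838, 0.1894]
eef_rot: [0.831, 0.556, 0.004, -0.001]
contact_force: [0.4, 1.1, -1.4]
opening: 0.221
```

```bash
python3 go.py .544 -.121 .18 0
python3 - <<'E'
from h import *
a=vision.snapshot("side");cv2.imwrite("pics/sc4.png",cv2.resize(a[200:420,180:400],(500,500)))
E
```

```text
t 33.4 pos [0.5038 0.3838 0.1894] yaw 67.56 q [-0.34  0.86 -0.73  1.59  0.67  0.95 -0.12] F [ 0.4  1.1 -1.4] open 19.4 zaxis [ 0.006  0.007 -1.   ]
delta [-45.13  22.99   0.64] turn 67.56
```

View pics/sc4.png

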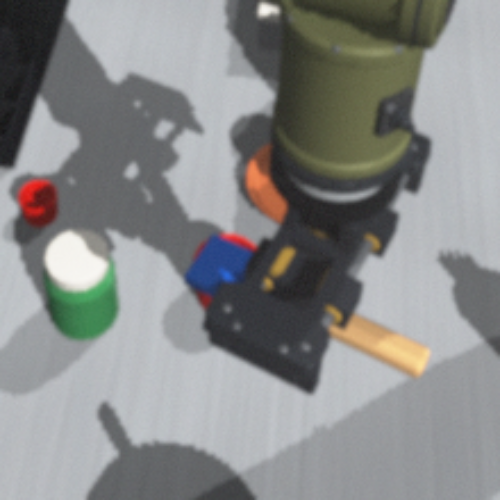

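Request:
send_rows([
  {"delta_pos": [-1.5, 0.8, 0], "turn": 2, "jaw": 0.9},
  {"delta_pos": [-4.5, 2.3, 0], "turn": 7, "jaw": 0.9},
  {"delta_pos": [-7.5, 3.8, 0], "turn": 12, "jaw": 0.9},
  {"delta_pos": [-10.5, 5.4, 0], "turn": 17, "jaw": 0.9},
  {"delta_pos": [-13.5, 6.9, 0], "turn": 22, "jaw": 0.9},
  {"delta_pos": [-16.5, 8.4, 0], "turn": 27, "jaw": 0.9},
  {"delta_pos": [-19.5, 10, 0], "turn": 32, "jaw": 0.9},
  {"delta_pos": [-22.5, 11.5, 0], "turn": 37, "jaw": 0.9},
])

```text
clock: 34.12
tool_pos: [0.522, 0.1272, 0.1828]
eef_rot: [0.965, 0.262, -0.001, 0.0]
contact_force: [0.9, 0.4, -0.7]
opening: 0.226
```

```bash
python3 go.py .544 -.121 .18 0
```

```text
t 34.12 pos [0.522  0.1272 0.1828] yaw 30.32 q [ 0.02  0.72 -0.58  1.88  0.59  0.71 -0.38] F [ 0.9  0.4 -0.7] open 19.9 zaxis [-0.002 -0.001 -1.   ]
delta [-10.63  22.54   0.3 ] turn 30.32
```

Request:
send_rows([
  {"delta_pos": [-1.5, 3.2, 0], "turn": 5, "jaw": 0.9},
  {"delta_pos": [-3, 6.4, 0], "turn": 10, "jaw": 0.9},
  {"delta_pos": [-4.5, 9.6, 0], "turn": 15, "jaw": 0.9},
  {"delta_pos": [-6, 12.8, 0], "turn": 20, "jaw": 0.9},
  {"delta_pos": [-7.5, 16, 0], "turn": 25, "jaw": 0.9},
  {"delta_pos": [-9, 19, 0], "turn": 29, "jaw": 0.9},
  {"delta_pos": [-10.2, 21.5, 0], "turn": 30.3, "jaw": 0.9},
  {"delta_pos": [-10.6, 22.5, 0], "turn": 30.3, "jaw": 0.9},
])

```text
clock: 34.78
tool_pos: [0.5444, -0.1242, 0.1824]
eef_rot: [1.0, -0.001, -0.002, 0.002]
contact_force: [-0.3, -0.1, -0.7]
opening: 0.223
```

Request:
send_rows([
  {"delta_pos": [0, 0, 1], "turn": 0, "jaw": 0.9},
  {"delta_pos": [0, 0, 3], "turn": 0, "jaw": 0.9},
  {"delta_pos": [0, 0, 5], "turn": 0, "jaw": 0.9},
  {"delta_pos": [0, 0, 7], "turn": 0, "jaw": 0.9},
  {"delta_pos": [0, 0, 7.5], "turn": 0, "jaw": 0.9},
  {"delta_pos": [0, 0, 7.5], "turn": 0, "jaw": 0.9},
  {"delta_pos": [0, 0, 7.5], "turn": 0, "jaw": 0.9},
  {"delta_pos": [0, 0, 7.5], "turn": 0, "jaw": 0.9},
])

```text
clock: 35.45
tool_pos: [0.5467, -0.1171, 0.1097]
eef_rot: [1.0, 0.003, 0.001, -0.0]
contact_force: [-0.0, 0.0, -0.3]
opening: 0.223
```

```bash
python3 - <<'E'
from h import *
a=vision.snapshot("side");b=vision.snapshot("top");cv2.imwrite("pics/sc5.png",np.hstack([cv2.resize(a[130:270,250:390],(400,400)),cv2.resize(b[190:330,260:400],(400,400))]))
E
python3 go.py .544 -.121 .0739 -0.1
```

```text
t 35.55 pos [ 0.5468 -0.1178  0.11  ] yaw 0.28 q [ 0.36  0.83 -0.4   1.87  0.58  0.55 -0.41] F [ 0.5  0.4 -0.7] open 19.8 zaxis [ 0.002 -0.    -1.   ]
delta [-0.29  0.32  3.61] turn 0.38
```

View pics/sc5.png

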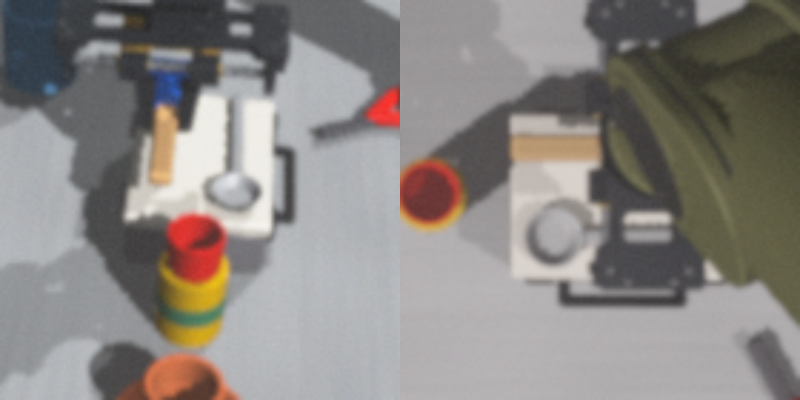

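Request:
send_rows([
  {"delta_pos": [-0.25, 0.3, 1], "turn": 0.3, "jaw": 0.9},
  {"delta_pos": [-0.25, 0.3, 2], "turn": 0.3, "jaw": 0.9},
  {"delta_pos": [-0.25, 0.3, 3], "turn": 0.3, "jaw": 0.9},
  {"delta_pos": [-0.25, 0.3, 3.4], "turn": 0.3, "jaw": 0.9},
  {"delta_pos": [-0.25, 0.3, 3.5], "turn": 0.3, "jaw": 0.9},
  {"delta_pos": [-0.25, 0.3, 3.5], "turn": 0.3, "jaw": 0.9},
  {"delta_pos": [-0.25, 0.3, 3.5], "turn": 0.3, "jaw": 0.9},
  {"delta_pos": [-0.25, 0.3, 3.5], "turn": 0.3, "jaw": 0.9},
])

```text
clock: 36.22
tool_pos: [0.5438, -0.1209, 0.0738]
eef_rot: [1.0, -0.0, 0.0, -0.0]
contact_force: [0.1, 0.3, -0.0]
opening: 0.229
```

```bash
python3 go.py .544 -.121 .0739 -0.1
```

```text
t 36.22 pos [ 0.5438 -0.1209  0.0738] yaw -0.02 q [ 0.34  0.89 -0.35  1.89  0.62  0.47 -0.45] F [ 0.1  0.3 -0. ] open 20.2 zaxis [ 0.  0. -1.]
delta [ 0.02  0.01 -0.01] turn 0.08
```

Request:
send_rows([
  {"delta_pos": [0, 0, 0.06], "turn": 0, "jaw": 0.9},
  {"delta_pos": [0, 0, 0.06], "turn": 0, "jaw": 0.9},
  {"delta_pos": [0, 0, 0.04], "turn": 0, "jaw": 0.75},
  {"delta_pos": [0, 0, 0.04], "turn": 0, "jaw": 0.65},
  {"delta_pos": [0, 0, 0.04], "turn": 0, "jaw": 0.6},
  {"delta_pos": [0, 0, -1], "turn": 0, "jaw": 0.6},
  {"delta_pos": [0, 0, -3], "turn": 0, "jaw": 0.6},
  {"delta_pos": [0, 0, -6.5], "turn": 0, "jaw": 0.5},
])

```text
clock: 36.88
tool_pos: [0.5415, -0.121, 0.1377]
eef_rot: [1.0, -0.0, -0.003, -0.0]
contact_force: [0.8, 0.0, 0.5]
opening: 0.456
```

Request:
send_rows([
  {"delta_pos": [0, 0, -3], "turn": 0, "jaw": 0.5},
  {"delta_pos": [0, 0, -7], "turn": 0, "jaw": 0.5},
  {"delta_pos": [-2, 4, -9], "turn": 5, "jaw": 0.5},
  {"delta_pos": [-4, 8, -9], "turn": 10, "jaw": 0.5},
  {"delta_pos": [-6, 11.5, -9], "turn": 15, "jaw": 0.5},
  {"delta_pos": [-8, 15, -9], "turn": 20, "jaw": 0.5},
  {"delta_pos": [-10, 18.5, -9], "turn": 25, "jaw": 0.5},
  {"delta_pos": [-11, 22, -9], "turn": 30, "jaw": 0.5},
])

```text
clock: 37.55
tool_pos: [0.4308, -0.3417, 0.2298]
eef_rot: [0.965, -0.261, -0.001, 0.0]
contact_force: [0.7, -0.1, 0.3]
opening: 0.5
```

Request:
send_rows([
  {"delta_pos": [0, 3.5, 0], "turn": 5, "jaw": 0.5},
  {"delta_pos": [0, 6, 0], "turn": 10, "jaw": 0.5},
  {"delta_pos": [0, 8, 0], "turn": 15, "jaw": 0.5},
  {"delta_pos": [0, 10, 0], "turn": 15, "jaw": 0.5},
  {"delta_pos": [0, 10, 0], "turn": 15, "jaw": 0.5},
  {"delta_pos": [0, 10, 0], "turn": 15, "jaw": 0.5},
])

```text
clock: 38.05
tool_pos: [0.3828, -0.4278, 0.2293]
eef_rot: [0.923, -0.384, 0.0, -0.0]
contact_force: [1.0, 1.5, 0.8]
opening: 0.499
```

```bash
cat > final.py <<'E'
from h import *
import pickle
go={"pot_c":(.5144,.1436,0,.006),"tin_c":(.5137,.0236,0,0),"cup_c":(.5137,.0236,0,.07),"spoon_c":(.482,-.1268,np.pi/2,.06),"scraper_c":(.544,-.1268,-np.pi/2,.06),"jar":(.6945,.2949,0,0)}
im={n:vision.snapshot(n) for n in("side","top")}
big={n:cv2.resize(im[n],None,fx=4,fy=4,interpolation=cv2.INTER_CUBIC) for n in im}
for k,g in go.items():
    out={}
    for n in im:
        m=render(n,k,*g[:3],z0=g[3]);cs,_=cv2.findContours(m,0,1);cv2.drawContours(big[n],cs,-1,(0,255,0),1)
        tr=nets.trace(n,k)
        best=None
        for t in tr:
            f=fit({n:t["region"]},k,*g[:3],rot=k in("spoon_c","scraper_c"),z0=g[3])
            if best is None or f[3]<best[3]: best=f
        print(k,n,np.array(best) if best else None,"goal",np.array(g))
cv2.imwrite("pics/f_side.png",big["side"][520:1240,1080:1560]);cv2.imwrite("pics/f_top.png",big["top"][860:1240,740:1540])
cv2.imwrite("pics/f_side_full.png",im["side"]);cv2.imwrite("pics/f_top_full.png",im["top"])
E
python3 go.py; python3 final.py
```

```text
t 38.05 pos [ 0.3828 -0.4278  0.2293] yaw -45.15 q [ 0.96  0.66 -0.34  1.74  0.29  0.79 -0.31] F [1.  1.5 0.8] open 43.9 zaxis [ 0. -0. -1.]
pot_c side [0.515  0.1421 0.     0.0374] goal [0.5144 0.1436 0.     0.006 ]
pot_c top [0.515  0.1421 0.     0.0619] goal [0.5144 0.1436 0.     0.006 ]
tin_c side [0.5132 0.0258 0.     0.3078] goal [0.5137 0.0236 0.     0.    ]
tin_c top None goal [0.5137 0.0236 0.     0.    ]
cup_c side [0.5137 0.0244 0.     0.0594] goal [0.5137 0.0236 0.     0.07  ]
cup_c top [0.515  0.0223 0.     0.1149] goal [0.5137 0.0236 0.     0.07  ]
spoon_c side [ 0.4823 -0.1324  1.5782  0.3073] goal [ 0.482  -0.1268  1.5708  0.06  ]
spoon_c top [ 0.4837 -0.1283  1.5745  0.2138] goal [ 0.482  -0.1268  1.5708  0.06  ]
scraper_c side [ 0.5443 -0.1259 -1.5714  0.1906] goal [ 0.544  -0.1268 -1.5708  0.06  ]
scraper_c top [ 0.5446 -0.1261 -1.5759  0.0513] goal [ 0.544  -0.1268 -1.5708  0.06  ]
jar side [0.6958 0.2943 0.     0.1438] goal [0.6945 0.2949 0.     0.    ]
jar top [0.6933 0.2894 0.     0.1978] goal [0.6945 0.2949 0.     0.    ]
```

View pics/f_top.png

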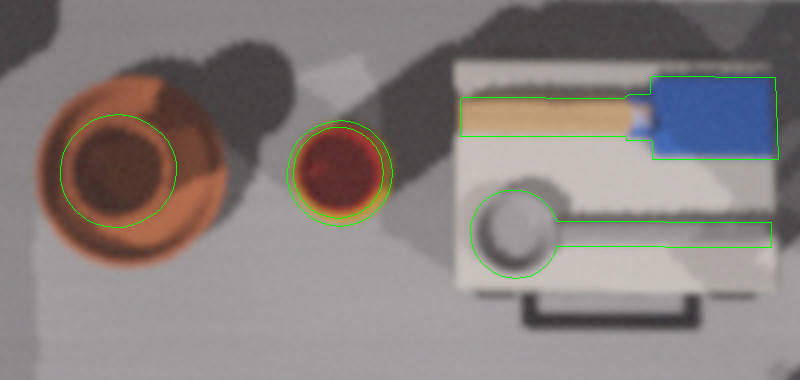

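View pics/f_side_full.png

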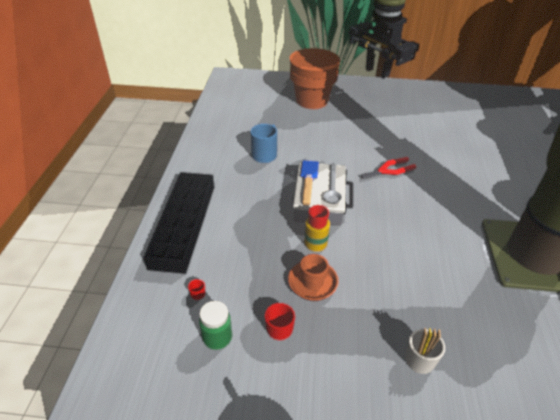

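View pics/f_top_full.png

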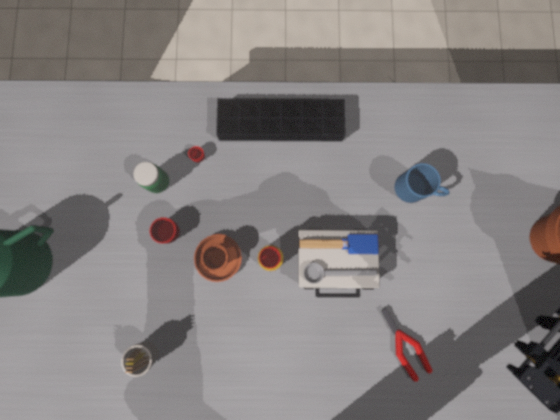

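Everything sits on its goal outline, the robot is clear, and the jar (top (152,178)) and mug (top (418,184)) are unchanged. I'll hand in.

```bash
python3 -c "
from plant import order
print(order.finish_job())"
```

```text
the job is handed in; nothing more can be done
None
```

The shelf is set out as asked and the job was handed in at about 39 s on the robot's clock; it reports no verdict. I worked in the order given: pot into the saucer, tin midway, middle-sized red cup on the tin, then spoon (handle-side half) and scraper (hinge-side half) on the lid.

My last checks, from model fits on both cameras plus overlays on the top picture:

| Item | Distance from goal | How sure |
|---|---|---|
| Pot | about 1.5 mm | Both cameras agree. |
| Cup | about 1–2 mm | Both cameras roughly agree, and it sits centred on the tin in the picture. |
| Scraper | about 1 mm | Both cameras agree, and it lines up with the lid within half a degree. |
| Spoon | about 1–2 mm from above | The final side fit was poor and disagreed by about 5 mm along its length. An earlier, better top fit gave about 1 mm. |
| Tin | 2 mm | The final side fit was poor because the cup and pot hide much of it. The network did not find it from above, where the cup covers it. Before the cup went on, side fits gave about 2 mm. The arm released it less than 1 mm from goal. |

- **Jar and mug:** the pictures show both where they started. The final jar fits were rough but agree with its starting position within a few millimetres. I checked the mug by eye only.
- **Forces:** the highest I read was 8 N, when the tin touched down.

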